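# Dip the cold pot and mark the gauge

## Robot

A 6-joint arm with a two-finger parallel gripper is mounted at the origin on the work surface. World frame = base frame: x ahead of the robot, y to its left, z up, the work surface at z = 0. Lengths are in m, angles in rad, forces in N, time in s.
With the tool pointing down it reaches from about 0.3 to 0.775 m from the base axis. Payload 14.6 kg.
Tool frame: the origin (TCP) lies midway between the tips of the shut fingers; the grasp point (between the pads) lies 19 mm behind it (ctrl.pinch_z is the distance from the TCP to the grasp point, in m); z points along the fingers, y is the line along which they close (so a half turn about z gives the same grasp; the last joint's range is limited). The gripper opens to 94 mm and grips with 3 to 60 N. Pads are 16 mm wide; open, the fingers measure 119 mm over their backs; the gripper's body (75 mm by 177 mm) begins 78 mm behind the grasp point.
Start: joints at [-1.257, 0.3, 1.521, -0, 1.321, -0.067], TCP at [0.204, -0.511, 0.171] pointing down, gripper open.
Joint ranges: [-3.03, 3.03], [-0.79, 2.21], [0.23, 2.52], [-1.04, 4.18], [0, 3.07], [-2.55, 2.55]. Speed limits (rad/s): [2.22, 2.22, 2.57, 3.14, 3.14, 3.14].

## Interface

Orientations are given as [roll, pitch, yaw] about the fixed x, y, z axes, in that order (R = Rz(yaw) Ry(pitch) Rx(roll)).
In Python, from station import ctrl gives the robot as it stands.
- The arm moves only by the tool jog_arm, never from a script. Its argument "motion" is a list of rows, each a list of 7 numbers: the shift along the tool's x, y, z in m, then the turn, a rotation vector about the tool's x, y, z in rad, then the opening, from -1 (shut) to 1 (fully open). In form: [[tx, ty, tz, rx, ry, rz, gripper], ...]. A call has 1 to 5 rows; each row shifts and turns the commanded pose from where the row before left it, along the tool's axes as they then stand; what a row does not reach is not made up. A row lasts 1/10 s, in which the tool goes at most 50 mm and 8.59 degrees, less where a joint would pass 70% of its speed; a pose out of reach is approached as far as the arm can. A call is refused whole if a number of a shift passes 0.05 or a number of a turn 0.15, either way. A call with a gripper value outside its range is refused whole. The fingers move at their own pace and stop on an object; "squeeze" is the grip in N (left out, the last holds). Time passes only in rows, so rows that do not move let the fingers close. It gives the time, the measured TCP pose, the force, the opening and the grip force at its end, in the units of the state.
- ctrl.get_obs(): the state, without advancing time (a new reading comes with each control period).
- ctrl.camera(name): name is "side" or "top" or "wrist"; returns the picture (384x512x3 uint8, red, green, blue); there is no depth.
- ctrl.camera_model(name): a dict with "intrinsics" (3x3 intrinsics, pixels), "k1" (the pictures are not rectified: a ray, as slopes to the right and down, at radius r is drawn at 1 + k1 r^2 times it, then the intrinsics apply), "rvec" (rotation vector, rad) and "tvec" (3), from world to camera coordinates, as OpenCV has them. Camera axes: x right, y down, z forward; pixel columns grow to the right and rows downward; lengths in m; the calibration is good to about 2 mm. A picture is of the moment at which its call begins: read the wrist's pose just before it. camera_model takes no time and is no camera call; for the wrist camera it gives the pose at the moment of the call.
- ctrl.hand_in(): hands the job in; it is judged then, once.
The state is a dict: "time_s": time; "qpos": joint angles; "joint_vel": joint speeds; "tau": joint torques, N m; "ee_pos": TCP position; "eef_rot": TCP orientation; "force": force on the tool from outside, world axes, zero at the start; "moment": the same for the moment, N m; "grip_width": finger opening in m; "grip_force": force on a finger pad.
Only numpy, scipy, OpenCV 4.12 (cv2) and the standard library are available. Lean on these libraries where they do the work, as an engineer would, in place of code of your own. Each camera call takes 0.05 s, during which the arm holds its last target. There are 200 camera calls.

## Task

Get the cold pot ready for the next cooling run: gather every loose fitting on the desk into the grey parts tray, and slide the depth rod from its stand, grip upward, down the pot's well until it bottoms and let go of it. Then, with the rod left standing in the well, raise the gauge pointer until its top is level with the top of the rod, so that it shows the reading. Do not disturb the flask, the meter and the mouse.

Things in the scene. Friction and masses are not known exactly. Their poses are not given: they have to be found in the camera images.
- pot: fixed cold pot and gauge on an aluminium base plate 120 mm wide, 10 thick, from x = -85 to +125 mm. Origin: plate's underside, z up. Black square pot (100 x 100 mm) with white foam collar (86 x 86) around x = -20 mm, y = 0, its top 105 mm above the desk. Gauge at x = +75 mm, y = 0: upright steel sleeve 15 mm across, 118 high, from which the pointer's stem slides up
- well_mouth (a point): centre of the mouth of the pot's vertical blind well, level with the top of the white collar, 105 mm above the desk; axes as the pot's. The well is 17 mm across with a 5 mm chamfer at the mouth; its bottom lies 40 to 75 mm below the mouth, different each time and out of sight
- pointer (a joint): height of the gauge pointer above its lowest place (m), 0 to 0.09, growing upward; it starts low, from 0 to 0.010. It stays where it is left (about 3 N of friction)
- pointer_head (a point): centre of the pointer's grip, an aluminium block 24 (pot x) by 18 (pot y) by 30 mm tall on top of the stem, nothing above it; pinch across the 18 mm. Axes as the pot's. A flat pointer bar (8 mm wide, 6 thick, 53 long) runs from it along the pot's -x towards the well; bar and block have their top faces at one level, 15 mm above this point
- pointer_tip (a point): top edge of the pointer's dark end, 65 mm from the stem's axis and 30 mm short of the well's axis; this is the height that the pointer shows: 150 mm above the desk at joint 0
- stand: fixed black block, 70 x 70 x 55 mm, with a vertical hole 13.5 mm across and 45 mm deep in the middle of its top, in which the depth rod starts. Origin: centre of the underside
- rod: loose depth rod, 168 mm long, 130 g: plain steel rod 12 mm across with a round aluminium grip 18 mm across over its top 24 mm. Origin: centre of its lower end, z along the rod towards the grip. It starts upright in the stand
- rod_tip (a point): centre of the rod's lower end
- rod_top (a point): centre of the flat top of the rod's grip, 168 mm from the lower end
- tray: fixed grey open parts tray, 200 (x) by 240 (y) by 45 mm, walls and floor 5 mm thick. Origin: centre of the underside
- slug: loose fitting (may be absent): copper cylinder 32 mm across, 32 mm tall, standing on end. Origin: centre of the underside
- coupling: loose fitting (may be absent): brass hose coupling, a foot 36 mm across and 18 mm tall with a neck 22 mm across up to 42 mm. Origin: centre of the underside
- stopper: loose fitting (may be absent): white flask stopper, a foot 42 mm across and 18 mm tall with a neck 30 mm across up to 38 mm. Origin: centre of the underside
- bar: loose fitting (may be absent): aluminium clamp bar 76 (x) by 16 (y) by 16 mm. Origin: centre of the underside
- nut: loose fitting (may be absent): steel ring nut 40 mm across, 20 mm tall, with an 18 mm hole, lying flat. Origin: centre of the underside
- bracket: loose fitting (may be absent): steel L bracket; foot 46 by 30 by 7 mm (x from -20 to +26 mm, y from -15 to +15 mm); upright leg 10 mm thick, 30 mm wide, up to 42 mm, centred on x = -15 mm. Origin: underside, z up
- flask: bystander: steel vacuum flask 72 mm across, 190 mm tall, standing beyond the tray
- meter: bystander: red multimeter 170 x 85 x 32 mm lying beyond the pot
- mouse: bystander: blue and black computer mouse, 100 x 55 x 34 mm, beyond the stand

How it is judged:
On the way, in this order (a step that is already met when the one before it is completed fails the run):
1. the depth rod stands in the well, bottomed and let go (angle between rod's own z axis and vertical below 0.15 rad and horizontal distance between rod_tip and well_mouth below 0.008 m and z of rod_tip in the frame of well_mouth below -0.033 m and linear speed of rod below 0.02 m/s and contact force between the fingers and rod below 0.1 N), for 0.3 s.
2. the gauge pointer is level with the top of the rod standing in the well (all of step 1 and z of rod_top in the frame of pointer_tip between -0.004 and 0.004 m), for 0.3 s.
At the end, for the whole second after the job is handed in: Each present fitting rests in the tray (origin inside the walls, under 50 mm up); the rod stands let go in the well, grip up, at rest, its end over 33 mm below the mouth and within 8 mm of the axis; the pointer top is within 4 mm of the height of the rod top (all of step 2 and x of slug in the frame of tray between -0.095 and 0.095 m and y of slug in the frame of tray between -0.115 and 0.115 m and z of each of slug, coupling, stopper, bar, nut, bracket in the frame of tray below 0.05 m and linear speed of each of slug, coupling, stopper, bar, nut, bracket below 0.02 m/s and x of coupling in the frame of tray between -0.095 and 0.095 m and y of coupling in the frame of tray between -0.115 and 0.115 m and x of stopper in the frame of tray between -0.095 and 0.095 m and y of stopper in the frame of tray between -0.115 and 0.115 m and x of bar in the frame of tray between -0.095 and 0.095 m and y of bar in the frame of tray between -0.115 and 0.115 m and x of nut in the frame of tray between -0.095 and 0.095 m and y of nut in the frame of tray between -0.115 and 0.115 m and x of bracket in the frame of tray between -0.095 and 0.095 m and y of bracket in the frame of tray between -0.115 and 0.115 m); the robot touches nothing.
It fails at once if the flask is pushed more than 4 cm or tipped over (distance of flask from where it was at the start of the episode above 0.04 m or angle between flask's own z axis and vertical above 0.5 rad).
It fails at once if the meter is pushed more than 4 cm or tipped over (distance of meter from where it was at the start of the episode above 0.04 m or angle between meter's own z axis and vertical above 0.5 rad).
It fails at once if the mouse is pushed more than 4 cm or tipped over (distance of mouse from where it was at the start of the episode above 0.04 m or angle between mouse's own z axis and vertical above 0.5 rad).
Of slug, coupling, stopper, bar, nut, bracket only 4 to 6 are there at a start; the rules pass over those that are not, and their reading is None.
At some moment in a run one of slug, coupling, stopper, bar, nut, bracket may be knocked a few centimetres aside while the robot is not near it.
It also fails if it takes over 210 s, if anything falls off the work surface, if the arm or the gripper's body presses on something with over 40 N, if the wrist force passes 120 N, or if a joint passes its speed limit or range.

## Working session

There is one attempt and no reset: what is moved stays moved. The work goes in short steps, Python scripts to look and compute and a tool call to move; the robot and the scene stay as the last step left them, time stands still between calls to the robot, and variables do not carry over. Pictures are saved under pics/ and viewed, at most 14 in all, crops included, and the job is handed in when it is done.

Besides the shell and the picture viewer there is one more tool, called after ">>>" as name(argument=value, ...), one argument or row to a line, values as JSON. jog_arm: Moves the arm, as the interface text tells. Its arguments: {"type":"object","properties":{"motion":{"type":"array"},"squeeze":{"type":"number"}},"required":["motion"]}

```bash
mkdir -p pics; ls
cat > h.py <<'E'
import numpy as np, cv2
from station import ctrl
def snap(n,f):
    im=ctrl.camera(n); cv2.imwrite('pics/'+f,im[:,:,::-1]); return im
def ray(n,u,v,m=None):
    m=m or ctrl.camera_model(n); K=np.array(m['intrinsics']); d=np.array([(u-K[0,2])/K[0,0],(v-K[1,2])/K[1,1]])
    s=d.copy()
    for _ in range(30): s=d/(1+m['k1']*(s@s))
    R=cv2.Rodrigues(np.array(m['rvec'],float))[0]; t=np.array(m['tvec'],float).ravel()
    return -R.T@t, R.T@np.r_[s,1]
def onz(n,u,v,z,m=None):
    c,d=ray(n,u,v,m); return c+d*(z-c[2])/d[2]
def proj(n,p,m=None):
    m=m or ctrl.camera_model(n); K=np.array(m['intrinsics']); R=cv2.Rodrigues(np.array(m['rvec'],float))[0]
    c=R@np.array(p,float)+np.array(m['tvec'],float).ravel(); s=c[:2]/c[2]; s=s*(1+m['k1']*(s@s)); return K[:2,:2]@s+K[:2,2]
E
python3 - <<'E'
from h import *
np.set_printoptions(precision=4,suppress=True)
for n in ['top','side','wrist']:
    im=snap(n,n+'0.png'); m=ctrl.camera_model(n); c,d=ray(n,256,192); print(n,c,d,m['intrinsics'][0][0],m['k1'])
a=cv2.imread('pics/top0.png'); cv2.imwrite('pics/top0b.png',cv2.resize(a,(800,600),interpolation=cv2.INTER_CUBIC))
print(ctrl.get_obs(), ctrl.pinch_z)
E
```

```text
pics
top [ 0.4981 -0.0089  1.2004] [ 0.1135  0.0046 -0.9936] 412.4374364801624 -0.1059055250050917
side [0.1156 0.6526 0.8011] [ 0.4398 -0.6336 -0.6366] 449.9317855481305 -0.06863471596837588
wrist [ 0.283  -0.4786  0.3842] [-0.2768 -0.1241 -0.9531] 335.4260953046234 -0.05969187601287842
{'time_s': 0.15, 'qpos': array([-1.2566,  0.3003,  1.5214,  0.    ,  1.3207, -0.0666]), 'joint_vel': array([ 0.001 , -0.001 , -0.0028, -0.0005,  0.0005, -0.0013]), 'tau': array([  0.0005, -53.1961, -35.2821,   0.0708,   0.0235,  -0.0001]), 'ee_pos': array([ 0.2043, -0.5104,  0.1706]), 'eef_rot': array([-3.1407, -0.0001,  0.3808]), 'force': array([-0.7299, -0.4746, -0.3499]), 'moment': array([ 0.0159, -0.0129,  0.0377]), 'grip_force': 0.0, 'grip_width': 0.09400758678396251} 0.0188
```

View pics/top0b.png

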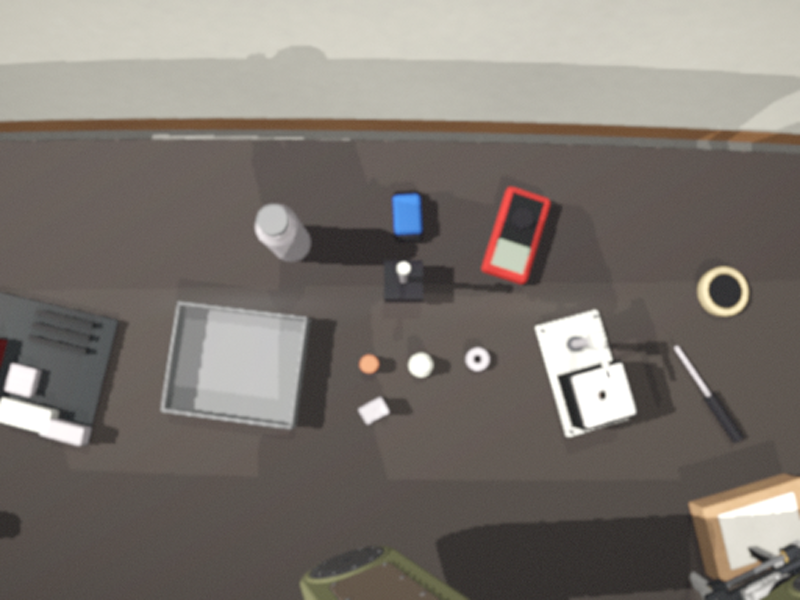

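View pics/side0.png

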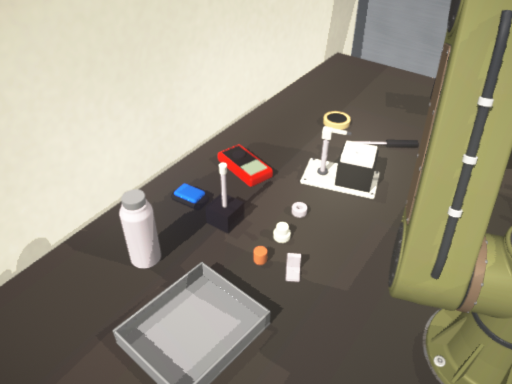

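The top view shows the slug (369,364), stopper (420,365), nut (477,358), bracket (374,411), tray (235,365), stand and rod (404,270), and pot with well (602,395). I see no coupling or bar. Next I'll turn these into positions.

Run:
```python
from h import *
np.set_printoptions(precision=4,suppress=True)
a=cv2.imread('pics/top0.png'); S=512/800
g=a.max(2)
def blob(u,v,z,thr=110,name='',r=30):
    u*=S;v*=S
    m=(g>thr).astype(np.uint8); n,l,st,c=cv2.connectedComponentsWithStats(m)
    k=l[int(v),int(u)]
    if k==0: print(name,'none',g[int(v),int(u)]);return
    cnt=cv2.findContours((l==k).astype(np.uint8),0,2)[0][0]
    (cx,cy),wh,an=cv2.minAreaRect(cnt); print(name,st[k],(cx,cy),wh,an,'->',onz('top',cx,cy,z)[:2])
    box=cv2.boxPoints(((cx,cy),wh,an)); print([onz('top',*p,z)[:2].round(3).tolist() for p in box])
blob(369,364,.025,name='slug');blob(420,365,.025,name='stopper');blob(477-9,358,.02,name='nut')
blob(374,411,.03,name='bracket'); blob(404,268,.178,name='rodtop',thr=150); blob(405,215,.03,name='mouse'); 
# pot
for p,z,n in [((602,395),.105,'well'),((576,344),.135,'ptr')]: print(n,onz('top',p[0]*S,p[1]*S,z))
for p in [(535,325),(598,310),(568,437)]: print('plate',onz('top',p[0]*S,p[1]*S,.01)[:2])
for p in [(562,373),(619,358),(636,414),(581,431)]: print('collar',onz('top',p[0]*S,p[1]*S,.105)[:2])
for p in [(384,262),(424,262),(424,301),(384,301)]: print('stand',onz('top',p[0]*S,p[1]*S,.055)[:2])
for p in [(178,302),(308,316),(293,430),(162,412)]: print('tray',onz('top',p[0]*S,p[1]*S,.045)[:2])
def crop(u0,v0,u1,v1,f,k): cv2.imwrite('pics/'+f,cv2.resize(a[v0:v1,u0:u1],None,fx=k,fy=k,interpolation=cv2.INTER_CUBIC))
crop(225,155,425,285,'crop1.png',4)
```

```text
slug [229 226  14  14 155] (235.5, 232.5) (13.0, 13.0) 90.0 -> [0.5157 0.0528]
[[0.534, 0.072], [0.534, 0.035], [0.498, 0.034], [0.497, 0.071]]
stopper [260 225  18  18 249] (268.5, 233.5) (17.0, 17.0) 90.0 -> [ 0.5144 -0.0409]
[[0.538, -0.016], [0.539, -0.065], [0.491, -0.065], [0.49, -0.017]]
nut [297 221  17  18 222] (305.0000305175781, 229.50003051757812) (16.26345443725586, 16.26345443725586) 45.0 -> [ 0.5273 -0.1452]
[[0.527, -0.112], [0.56, -0.145], [0.528, -0.178], [0.495, -0.145]]
bracket [228 253  22  20 258] (238.5987091064453, 262.2643127441406) (13.806904792785645, 18.834850311279297) 61.38954162597656 -> [0.4325 0.0421]
[[0.436, 0.075], [0.462, 0.029], [0.429, 0.01], [0.403, 0.055]]
rodtop [254 167   9  12  75] (257.5000305175781, 171.50001525878906) (8.485280990600586, 9.899494171142578) 45.0 -> [ 0.6667 -0.0071]
[[0.665, 0.009], [0.683, -0.008], [0.668, -0.023], [0.65, -0.006]]
mouse [250 123  20  28 497] (259.94354248046875, 136.59727478027344) (26.635528564453125, 19.150135040283203) 86.42366790771484 -> [ 0.7941 -0.0123]
[[0.832, 0.019], [0.836, -0.037], [0.757, -0.043], [0.752, 0.012]]
well [ 0.4655 -0.351   0.105 ]
ptr [ 0.5506 -0.2985  0.135 ]
plate [ 0.5912 -0.2555]
plate [ 0.621  -0.3755]
plate [ 0.3855 -0.3161]
collar [ 0.5024 -0.2818]
collar [ 0.5288 -0.3818]
collar [ 0.4334 -0.4102]
collar [ 0.4046 -0.314 ]
stand [0.6973 0.0264]
stand [ 0.6985 -0.0457]
stand [ 0.6278 -0.0466]
stand [0.6266 0.025 ]
tray [0.6197 0.4011]
tray [0.5984 0.1617]
tray [0.3951 0.1823]
tray [0.4207 0.4205]
```

View pics/crop1.png

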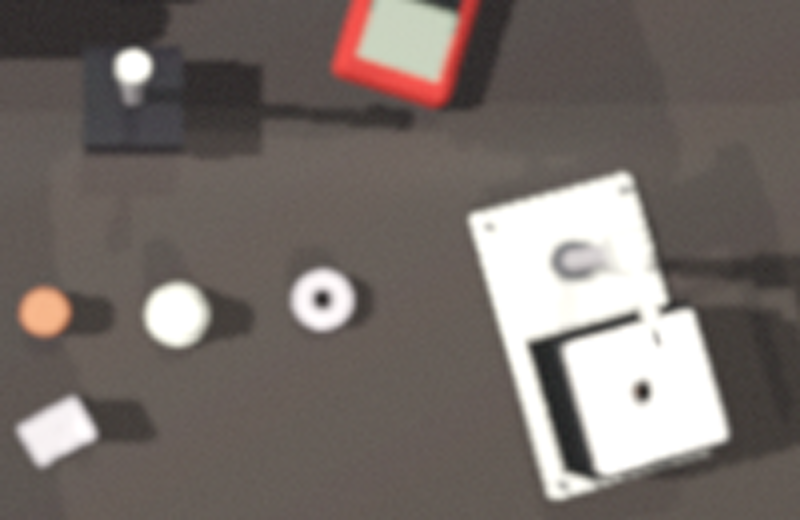

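The crop confirms the four fittings and shows the well dark at (642,392). Next, a move above the fittings for a wrist look.

>>> jog_arm(
  motion=[
    [0,0,-0.03,0,0,0.127,1],
    [0,0,-0.03,0,0,0.127,1],
    [0,0,-0.03,0,0,0.127,1],
    [0.02,-0.046,0,0,0,0,1],
    [0.02,-0.046,0,0,0,0,1],
  ],
)

```text
time_s: 0.65
ee_pos: [0.2443, -0.4181, 0.261]
eef_rot: [3.141, -0.0, -0.002]
force: [0.7, 0.9, 1.1]
grip_width: 0.0941
grip_force: 0.0
```

>>> jog_arm(
  motion=[
    [0.02,-0.046,0,0,0,0,1],
    [0.02,-0.046,0,0,0,0,1],
    [0.02,-0.046,0,0,0,0,1],
    [0.02,-0.046,0,0,0,0,1],
    [0.02,-0.046,0,0,0,0,1],
  ],
)

```text
time_s: 1.15
ee_pos: [0.3442, -0.1877, 0.2611]
eef_rot: [3.141, -0.0, -0.001]
force: [1.0, -0.5, 0.1]
grip_width: 0.0941
grip_force: 0.0
```

>>> jog_arm(
  motion=[
    [0.02,-0.046,0,0,0,0,1],
    [0.02,-0.046,0,0,0,0,1],
    [0.02,-0.046,0,0,0,0,1],
    [0.02,-0.046,0,0,0,0,1],
    [0,0,0,0,0,0,1],
  ],
)

```text
time_s: 1.65
ee_pos: [0.4247, -0.0017, 0.2607]
eef_rot: [-3.141, 0.001, 0.006]
force: [0.6, -0.2, -0.1]
grip_width: 0.0937
grip_force: 0.0
```

>>> jog_arm(
  motion=[
    [0,0,0,0,0,0,1],
    [0,0,0,0,0,0,1],
  ],
)

```text
time_s: 1.85
ee_pos: [0.4235, -0.0071, 0.261]
eef_rot: [3.141, 0.0, -0.001]
force: [0.1, -0.4, -0.9]
grip_width: 0.0939
grip_force: 0.0
```

Run:
```python
from h import *
np.set_printoptions(precision=4,suppress=True)
import pickle
m=ctrl.camera_model('wrist'); a=snap('wrist','w1.png'); pickle.dump(m,open('w1.pkl','wb'))
cv2.imwrite('pics/w1b.png',cv2.resize(a[:,:,::-1],(800,600),interpolation=cv2.INTER_CUBIC))
print(ctrl.get_obs()['qpos'])
```

```text
[-0.1037 -0.0481  1.704  -0.0001  1.4856  1.469 ]
```

View pics/w1b.png

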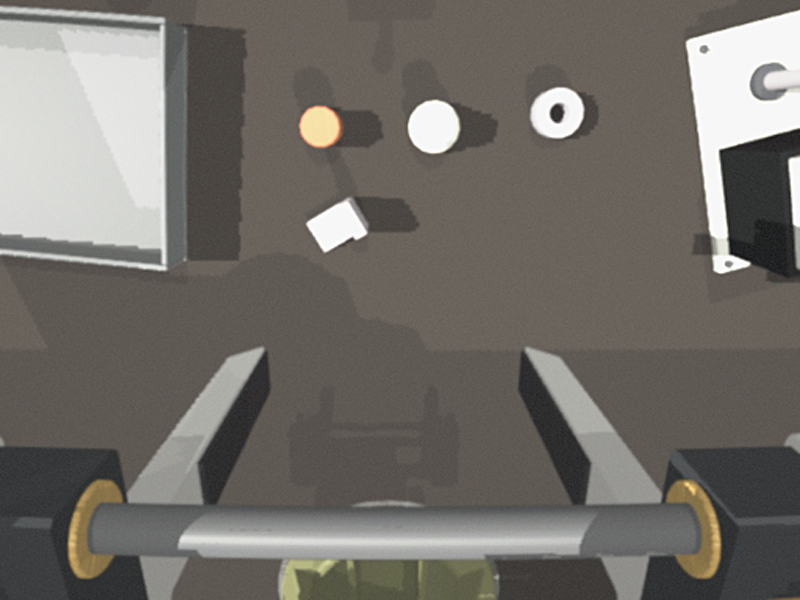

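The wrist view shows the bracket with its foot at left (315,235) and its leg at right (358,215), plus the slug (320,127), stopper (434,127) and nut (557,112). Measuring them now.

```bash
cat >> h.py <<'E'
def blobs(im,m,items,thr=130,dz=None):
    g=im.max(2); n,l,st,c=cv2.connectedComponentsWithStats((g>thr).astype(np.uint8))
    for name,u,v,z in items:
        k=l[int(v),int(u)]
        if k==0: print(name,'none'); continue
        cnt=cv2.findContours((l==k).astype(np.uint8),0,2)[0][0]
        P=np.array([onz('wrist',*p[0],z,m)[:2] for p in cnt]).astype(np.float32)*1000
        (c,r),e=cv2.minEnclosingCircle(P),cv2.minAreaRect(P)
        print(name,np.round(c,1),round(r,1),'rect',np.round(e[0],1),np.round(e[1],1),round(e[2],1),np.round(cv2.boxPoints(e)).tolist())
E
python3 - <<'E'
from h import *
import pickle
m=pickle.load(open('w1.pkl','rb')); a=cv2.imread('pics/w1.png')
S=.64
blobs(a,m,[('slug',320*S,127*S,.032),('stopper',434*S,127*S,.03),('nut',540*S,112*S,.02),('bracket',340*S,220*S,.007),('bracket42',340*S,220*S,.042)])
c=a[110:175,185:245]; cv2.imwrite('pics/br.png',cv2.resize(c,(600,650),interpolation=cv2.INTER_CUBIC)[:600])
E
```

```text
slug [515.   52.7] 17.5 rect [514.9  53. ] [33.9 33.1] 44.5 [[491.0, 53.0], [514.0, 29.0], [539.0, 53.0], [515.0, 77.0]]
stopper [515.1 -39.2] 21.5 rect [514.7 -39.6] [41.7 42. ] 0.2 [[494.0, -19.0], [494.0, -61.0], [536.0, -61.0], [535.0, -19.0]]
nut [ 527.  -142.2] 22.8 rect [ 526.8 -142.3] [39.9 45. ] 0.8 [[507.0, -120.0], [507.0, -165.0], [547.0, -165.0], [546.0, -119.0]]
bracket [430.7  44.2] 27.8 rect [429.2  43.5] [37.3 48.4] 28.8 [[401.0, 56.0], [424.0, 13.0], [457.0, 31.0], [434.0, 74.0]]
bracket42 [436.5  40.4] 25.7 rect [435.1  39.7] [34.5 44.8] 28.8 [[409.0, 51.0], [431.0, 12.0], [461.0, 28.0], [439.0, 68.0]]
```

View pics/br.png

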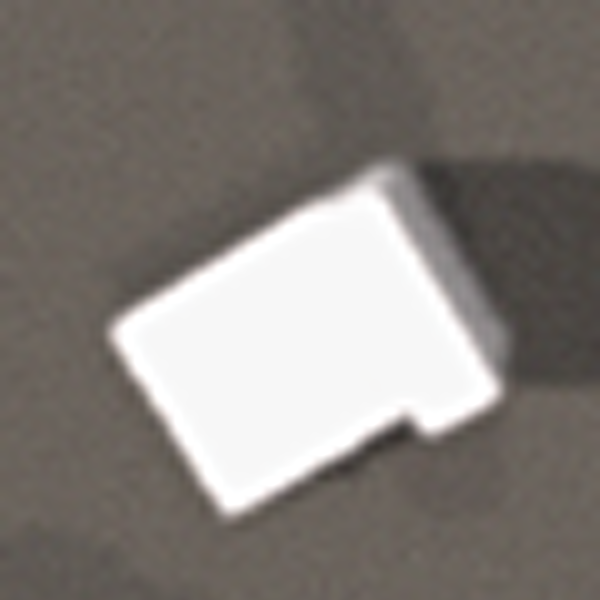

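```bash
cat >> h.py <<'E'
def go(x,y,z,yaw=None):
    o=ctrl.get_obs(); p=o['ee_pos']; w=o['eef_rot'][2]; c,s=np.cos(w),np.sin(w); d=np.array([x,y,z])-p
    print('shift',np.round([d[0]*c+d[1]*s, d[0]*s-d[1]*c,-d[2]],4),'rz',None if yaw is None else round(w-yaw,3))
E
python3 - <<'E'
from h import *
import pickle
m=pickle.load(open('w1.pkl','rb'))
f=lambda u,v,z: (onz('wrist',185+u/10-.5+.05,110+v/10-.5+.05,z,m)[:2]*1000).round(1)
print('leg',f(404,315,.042),[f(u,v,.042) for u,v in [(375,195),(498,395),(432,435)]]); print('foot',f(112,330,.007),f(228,515,.007))
go(.515,.053,.1,0)
E
```

```text
leg [440.   27.9] [array([455.5,  31.3]), array([429.5,  15.9]), array([424.2,  24.6])]
foot [432.5  71.7] [405.9  56.4]
shift [ 0.0913 -0.0605  0.1611] rz -0.002
```

>>> jog_arm(
  motion=[
    [0.046,-0.03,0.04,0,0,0,1],
    [0.045,-0.03,0.04,0,0,0,1],
    [0,0,0.05,0,0,0,1],
    [0,0,0.05,0,0,0,1],
    [0,0,0.05,0,0,0,1],
  ],
  squeeze=25,
)

```text
time_s: 2.4
ee_pos: [0.4909, 0.0367, 0.0503]
eef_rot: [3.142, -0.001, -0.002]
force: [1.4, -0.6, 0.1]
grip_width: 0.0938
grip_force: 0.0
```

>>> jog_arm(
  motion=[
    [0,0,0.026,0,0,0,1],
    [0,0,0,0,0,0,1],
    [0,0,0,0,0,0,1],
    [0,0,0,0,0,0,-1],
    [0,0,0,0,0,0,-1],
  ],
)

```text
time_s: 2.9
ee_pos: [0.4921, 0.0379, 0.0276]
eef_rot: [-3.142, -0.003, -0.001]
force: [-0.4, -1.2, -0.4]
grip_width: 0.0815
grip_force: 0.0
```

>>> jog_arm(
  motion=[
    [0,0,0,0,0,0,-1],
    [0,0,0,0,0,0,-1],
    [0,0,0,0,0,0,-1],
    [0,0,0,0,0,0,-1],
    [0,0,0,0,0,0,-1],
  ],
)

```text
time_s: 3.4
ee_pos: [0.4911, 0.0381, 0.0259]
eef_rot: [-3.142, 0.0, -0.0]
force: [-0.1, -0.9, 0.3]
grip_width: 0.0413
grip_force: 0.0
```

Rows over 50 mm in total length get truncated, so I'll reopen and correct.

>>> jog_arm(
  motion=[
    [0,0,-0.02,0,0,0,1],
    [0,0,0,0,0,0,1],
    [0,0,0,0,0,0,1],
    [0,0,0,0,0,0,1],
    [0,0,0,0,0,0,1],
  ],
)

```text
time_s: 3.9
ee_pos: [0.4908, 0.0381, 0.0452]
eef_rot: [-3.142, 0.001, -0.0]
force: [0.5, 0.2, 0.9]
grip_width: 0.078
grip_force: 0.0
```

>>> jog_arm(
  motion=[
    [0.024,-0.015,0,0,0,0,1],
    [0,0,0,0,0,0,1],
    [0,0,0.042,0,0,0,1],
    [0,0,0,0,0,0,-1],
    [0,0,0,0,0,0,-1],
  ],
)

```text
time_s: 4.4
ee_pos: [0.5144, 0.0529, 0.0039]
eef_rot: [3.141, 0.002, -0.0]
force: [-0.4, 0.2, 1.6]
grip_width: 0.0815
grip_force: 0.0
```

>>> jog_arm(
  motion=[
    [0,0,0,0,0,0,-1],
    [0,0,0,0,0,0,-1],
    [0,0,0,0,0,0,-1],
    [0,0,0,0,0,0,-1],
    [0,0,0,0,0,0,-1],
  ],
)

```text
time_s: 4.9
ee_pos: [0.5152, 0.0531, 0.0041]
eef_rot: [-3.142, -0.0, -0.0]
force: [0.1, 0.2, -0.6]
grip_width: 0.041
grip_force: 0.0
```

>>> jog_arm(
  motion=[
    [0,0,0,0,0,0,-1],
    [0,0,0,0,0,0,-1],
    [0,0,0,0,0,0,-1],
  ],
)

```text
time_s: 5.2
ee_pos: [0.5151, 0.0531, 0.0039]
eef_rot: [3.142, 0.0, -0.0]
force: [-0.2, 0.8, 0.5]
grip_width: 0.0176
grip_force: 0.0
```

Run:
```python
from h import *
a=snap('top','top2.png'); c=a[150:290,90:350,::-1]; cv2.imwrite('pics/t2.png',cv2.resize(c,(780,420),interpolation=cv2.INTER_CUBIC))
print(ctrl.get_obs()['grip_width'])
```

```text
0.013400754104118463
```

View pics/t2.png

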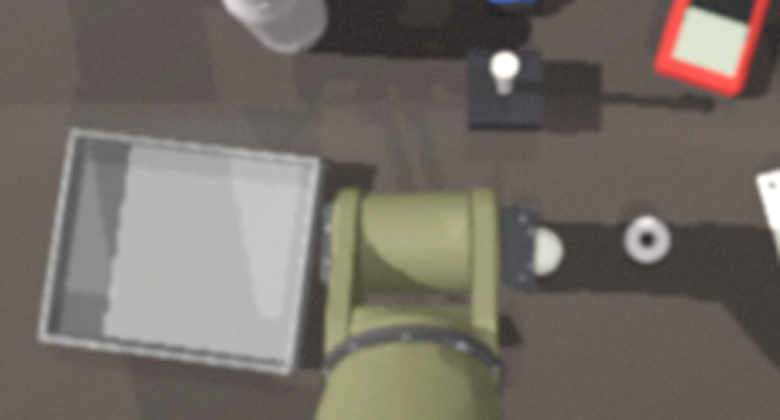

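The arm hides the slug, so I'll lift and look again with the wrist camera.

>>> jog_arm(
  motion=[
    [0,0,-0.05,0,0,0,1],
    [0,0,-0.05,0,0,0,1],
    [0,0,-0.05,0,0,0,1],
    [-0.04,0.03,0,0,0,0,1],
    [-0.04,0.03,0,0,0,0,1],
  ],
)

```text
time_s: 5.75
ee_pos: [0.4347, -0.0072, 0.1549]
eef_rot: [3.141, -0.003, 0.001]
force: [0.1, -1.7, -0.9]
grip_width: 0.0499
grip_force: 0.0
```

>>> jog_arm(
  motion=[
    [0,0,0,0,0,0,1],
    [0,0,0,0,0,0,1],
    [0,0,0,0,0,0,1],
  ],
)

```text
time_s: 6.05
ee_pos: [0.4358, -0.0066, 0.154]
eef_rot: [-3.142, -0.001, 0.0]
force: [-0.4, -0.0, -0.6]
grip_width: 0.0737
grip_force: 0.0
```

Run:
```python
from h import *
import pickle
m=ctrl.camera_model('wrist'); a=snap('wrist','w2.png'); pickle.dump(m,open('w2.pkl','wb'))
cv2.imwrite('pics/w2b.png',cv2.resize(a[:,:,::-1],(800,600),interpolation=cv2.INTER_CUBIC))
go(.515,.053,.1,0)
```

```text
shift [ 0.0792 -0.0594  0.0538] rz 0.0
```

View pics/w2b.png

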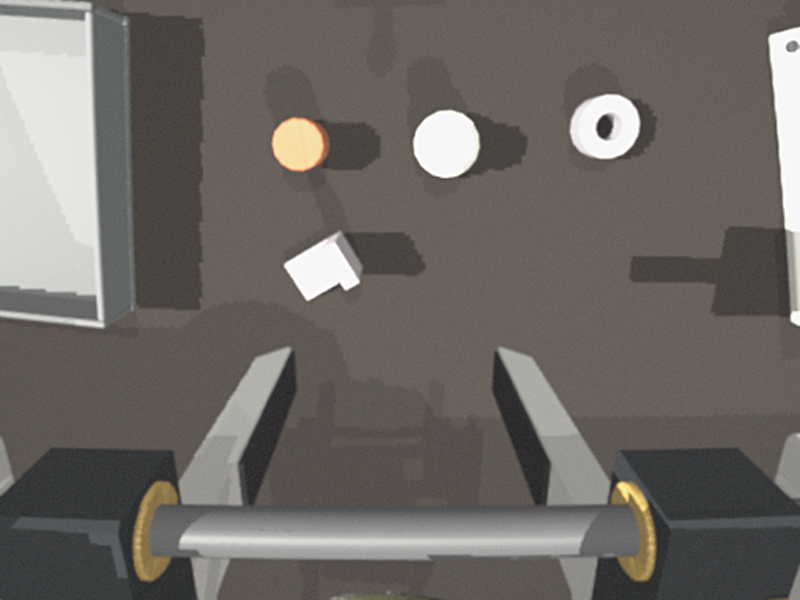

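Run:
```python
from h import *
import pickle
m=pickle.load(open('w2.pkl','rb')); a=cv2.imread('pics/w2.png'); S=.64
blobs(a,m,[('slug',300*S,143*S,.032),('stopper',446*S,143*S,.03),('nut',585*S,127*S,.02)])
print(proj('wrist',[.5151,.0531,.032],m)/S, proj('wrist',ctrl.get_obs()['ee_pos'],m)/S)
```

```text
slug [515.1  52.5] 17.7 rect [515.4  52.6] [35.1 32. ] 89.6 [[499.0, 35.0], [531.0, 35.0], [531.0, 70.0], [499.0, 70.0]]
stopper [515.7 -38.9] 21.0 rect [515.6 -38.7] [40.7 41.1] 0.3 [[495.0, -18.0], [495.0, -59.0], [536.0, -59.0], [536.0, -18.0]]
nut [ 527.1 -141.5] 23.0 rect [ 527.2 -141.5] [39.8 46. ] 0.8 [[507.0, -119.0], [508.0, -165.0], [547.0, -164.0], [547.0, -118.0]]
[297.73628268 144.50036476] [393.945977  336.6274244]
```

>>> jog_arm(
  motion=[
    [0.04,-0.03,0,0,0,0,1],
    [0.039,-0.03,0,0,0,0,1],
    [0,0,0.05,0,0,0,1],
    [0,0,0.05,0,0,0,1],
    [0,0,0.049,0,0,0,1],
  ],
)

```text
time_s: 6.6
ee_pos: [0.5143, 0.0541, 0.0024]
eef_rot: [-3.142, 0.0, 0.001]
force: [0.4, -0.6, -0.1]
grip_width: 0.0942
grip_force: 0.0
```

>>> jog_arm(
  motion=[
    [0,0,0,0,0,0,-1],
    [0,0,0,0,0,0,-1],
    [0,0,0,0,0,0,-1],
    [0,0,0,0,0,0,-1],
    [0,0,0,0,0,0,-1],
  ],
)

```text
time_s: 7.1
ee_pos: [0.5151, 0.0532, 0.0066]
eef_rot: [-3.141, -0.003, -0.0]
force: [-0.6, 0.2, -0.2]
grip_width: 0.0572
grip_force: 0.0
```

Run:
```python
from h import *
o=ctrl.get_obs(); print(o['ee_pos'],o['grip_width'],o['grip_force'])
a=snap('side','s3.png'); w=snap('wrist','w3.png')
u,v=proj('side',[.515,.053,.016]).astype(int); c=a[v-60:v+60,u-50:u+50,::-1]
b=cv2.resize(w[:,:,::-1],(533,400)); cv2.imwrite('pics/s3c.png',np.hstack([cv2.resize(c,(333,400),interpolation=cv2.INTER_CUBIC)[:, :266],b]))
```

```text
[0.51508517 0.05316595 0.00657261] 0.05718036009318844 0.0
```

View pics/s3c.png

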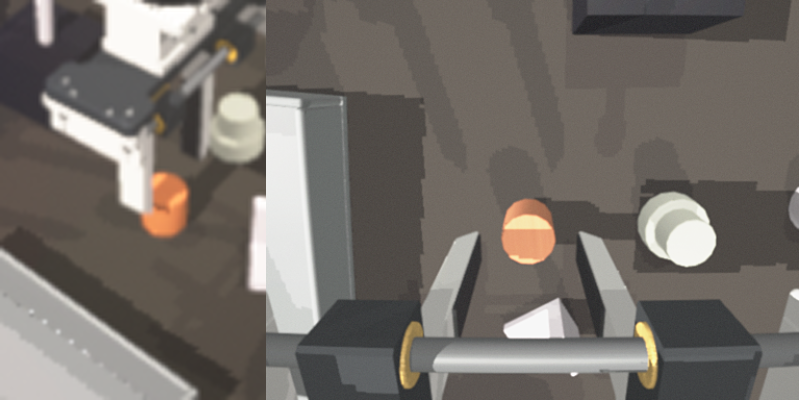

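The side view shows the slug between the fingers, and the wrist view agrees. I'll continue closing and watch.

>>> jog_arm(
  motion=[
    [0,0,0,0,0,0,-1],
    [0,0,0,0,0,0,-1],
    [0,0,0,0,0,0,-1],
  ],
)

```text
time_s: 7.5
ee_pos: [0.5141, 0.0531, 0.0049]
eef_rot: [-3.142, 0.0, -0.0]
force: [-0.0, 0.3, -1.2]
grip_width: 0.0256
grip_force: 0.0
```

>>> jog_arm(
  motion=[
    [0,0,0,0,0,0,-1],
    [0,0,0,0,0,0,-1],
  ],
)

```text
time_s: 7.7
ee_pos: [0.5141, 0.0531, 0.0048]
eef_rot: [-3.142, 0.0, -0.0]
force: [-0.1, 0.5, -0.4]
grip_width: 0.0099
grip_force: 0.0
```

Run:
```python
from h import *
o=ctrl.get_obs(); print(o['ee_pos'],o['grip_width'],o['grip_force'])
a=snap('side','s4.png'); w=snap('wrist','w4.png')
u,v=proj('side',[.515,.053,.016]).astype(int); c=a[v-60:v+60,u-50:u+50,::-1]
b=cv2.resize(w[:,:,::-1],(533,400)); cv2.imwrite('pics/s4c.png',np.hstack([cv2.resize(c,(333,400),interpolation=cv2.INTER_CUBIC)[:, :266],b]))
```

```text
[0.51408947 0.05310608 0.00483869] 0.009889634309399613 0.0
```

View pics/s4c.png

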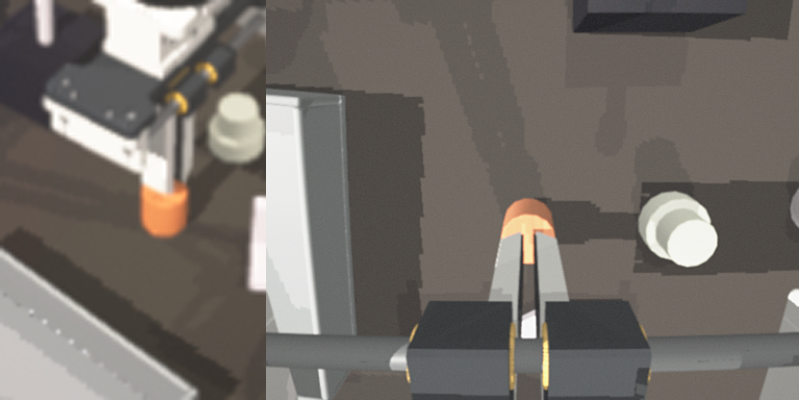

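Run:
```python
from h import *
np.set_printoptions(precision=4,suppress=True)
o=ctrl.get_obs(); print(o['ee_pos'],o['qpos'],o['force'])
for z in (.005,.02,.033,.045): print(z, proj('side',[.5141,.0531,z]), proj('wrist',[.5141,.0531,z]))
u,v=proj('side',[.515,.053,.016]).astype(int)
print('side tip', u-50+160*100/333, v-60+192*120/400, 'wrist tip',(528-266)*512/533,237*.96)
print('slug bottom centre side obs', u-50+165*100/333, v-60+225*.3, proj('side',[.515,.053,0]))
for p in ('side','top'):
  m=ctrl.camera_model(p); print(p,m['tvec'])
```

```text
[0.5141 0.0531 0.0049] [0.0321 0.4326 1.7674 0.     0.9416 1.603 ] [-0.5006 -0.2812 -0.2809]
0.005 [261.5021 258.0682] [252.3025 215.5983]
0.02 [261.6003 253.7331] [252.3479 224.2718]
0.033 [261.6869 249.9102] [252.3923 232.7779]
0.045 [261.768  246.3259] [252.4385 241.6049]
side tip 259.04804804804803 251.6 wrist tip 251.67729831144464 227.51999999999998
slug bottom centre side obs 260.54954954954957 261.5 [261.1809 259.3042]
side [0.4673 0.329  0.8686]
top [-0.0281  0.6406  1.1305]
```

Both views put the fingertips near z ≈ 0.03, well above the reported TCP. I'll open and feel my way down in small steps, watching the force.

>>> jog_arm(
  motion=[
    [0,0,0,0,0,0,0.5],
    [0,0,0,0,0,0,0.5],
    [0,0,0,0,0,0,0.5],
    [0,0,0,0,0,0,0.5],
    [0,0,0,0,0,0,0.5],
  ],
)

```text
time_s: 8.3
ee_pos: [0.5141, 0.0531, 0.0049]
eef_rot: [3.142, -0.0, -0.0]
force: [-0.8, 0.0, -0.3]
grip_width: 0.0387
grip_force: 0.0
```

>>> jog_arm(
  motion=[
    [0,0,0,0,0,0,0.5],
    [0,0,0,0,0,0,0.5],
    [0,0,0,0,0,0,0.5],
    [0,0,0.004,0,0,0,0.5],
    [0,0,0,0,0,0,0.5],
  ],
)

```text
time_s: 8.8
ee_pos: [0.5138, 0.0531, 0.0003]
eef_rot: [3.142, 0.001, -0.0]
force: [-1.0, 0.1, -0.1]
grip_width: 0.0704
grip_force: 0.0
```

>>> jog_arm(
  motion=[
    [0,0,0.003,0,0,0,0.5],
    [0,0,0,0,0,0,0.5],
    [0,0,0,0,0,0,0.5],
  ],
)

```text
time_s: 9.1
ee_pos: [0.5141, 0.0531, -0.0022]
eef_rot: [3.142, 0.0, -0.0]
force: [0.1, -0.5, -0.7]
grip_width: 0.0705
grip_force: 0.0
```

Run:
```python
from h import *
np.set_printoptions(precision=4,suppress=True)
o=ctrl.get_obs(); print(o['ee_pos'],o['grip_width'],o['force'])
a=snap('side','s5.png'); u,v=proj('side',[.515,.053,.016]).astype(int); c=a[v-60:v+40,u-60:u+60,::-1]
cv2.imwrite('pics/s5c.png',cv2.resize(c,(720,600),interpolation=cv2.INTER_CUBIC))
for y in (1,-1): print(((proj('side',[o['ee_pos'][0],o['ee_pos'][1]+y*o['grip_width']/2,o['ee_pos'][2]])-[u-60,v-60])*6))
```

```text
[ 0.5141  0.0531 -0.0022] 0.0704901440641706 [ 0.1054 -0.4675 -0.7252]
[311.0743 452.4282]
[412.338  343.2776]
```

View pics/s5c.png

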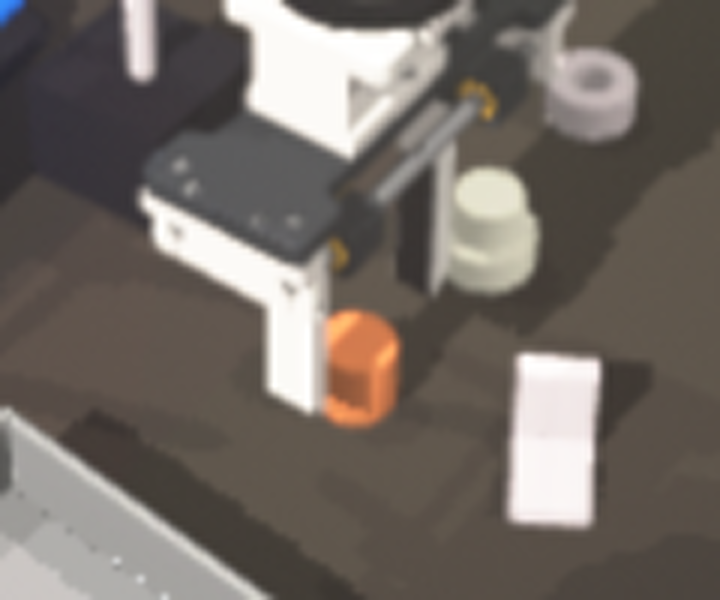

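The fingertips sit about 26 mm above the reported TCP, at (325,412) and (435,295) against predicted rows of 452 and 343. I'll descend further while watching the force.

>>> jog_arm(
  motion=[
    [0,0,0.015,0,0,0,0.5],
    [0,0,0,0,0,0,0.5],
    [0,0,0.003,0,0,0,0.5],
    [0,0,0,0,0,0,0.5],
  ],
)

```text
time_s: 9.55
ee_pos: [0.5142, 0.0531, -0.02]
eef_rot: [3.142, 0.0, -0.0]
force: [0.4, 0.1, -0.2]
grip_width: 0.0704
grip_force: 0.0
```

>>> jog_arm(
  motion=[
    [0,0,0,0,0,0,-1],
    [0,0,0,0,0,0,-1],
    [0,0,0,0,0,0,-1],
    [0,0,0,0,0,0,-1],
    [0,0,0,0,0,0,-1],
  ],
)

```text
time_s: 10.05
ee_pos: [0.5141, 0.0531, -0.0201]
eef_rot: [-3.142, -0.0, -0.0]
force: [0.1, 0.1, 0.3]
grip_width: 0.0341
grip_force: 0.0
```

>>> jog_arm(
  motion=[
    [0,0,0,0,0,0,-1],
    [0,0,0,0,0,0,-1],
  ],
)

```text
time_s: 10.25
ee_pos: [0.5141, 0.0531, -0.0201]
eef_rot: [-3.142, -0.0, -0.0]
force: [-1.0, 0.4, 1.6]
grip_width: 0.0313
grip_force: 25.0
```

The grip holds at 31 mm wide and 25 N, so the 26 mm tip offset is real. Now to the tray.

>>> jog_arm(
  motion=[
    [0,0,-0.04,0,0,0,-1],
    [0,0,-0.04,0,0,0,-1],
    [0.006,-0.041,0,0,0,0,-1],
    [0.006,-0.041,0,0,0,0,-1],
    [0.006,-0.041,0,0,0,0,-1],
  ],
)

```text
time_s: 10.75
ee_pos: [0.5321, 0.1774, 0.06]
eef_rot: [-3.142, -0.0, -0.001]
force: [0.8, -1.3, -2.2]
grip_width: 0.0313
grip_force: 25.0
```

>>> jog_arm(
  motion=[
    [0.006,-0.041,0,0,0,0,-1],
    [0.006,-0.041,0,0,0,0,-1],
    [0.006,-0.041,0,0,0,0,-1],
    [0.006,-0.041,0,0,0,0,-1],
    [0,0,0,0,0,0,-1],
  ],
)

```text
time_s: 11.25
ee_pos: [0.5554, 0.3442, 0.059]
eef_rot: [-3.141, 0.0, 0.004]
force: [-0.1, -0.3, -2.3]
grip_width: 0.0317
grip_force: 25.0
```

>>> jog_arm(
  motion=[
    [0,0,0.04,0,0,0,-1],
    [0,0,0.03,0,0,0,-1],
    [0,0,0,0,0,0,-1],
    [0,0,0,0,0,0,0],
    [0,0,0,0,0,0,0],
  ],
)

```text
time_s: 11.75
ee_pos: [0.5573, 0.3404, -0.0078]
eef_rot: [-3.14, -0.003, -0.0]
force: [-0.0, -0.8, -0.3]
grip_width: 0.0439
grip_force: 0.0
```

>>> jog_arm(
  motion=[
    [0,0,0,0,0,0,0],
    [0,0,0,0,0,0,0],
    [0,0,-0.04,0,0,0,1],
    [0,0,-0.05,0,0,0,1],
    [0,0,0,0,0,0,1],
  ],
)

```text
time_s: 12.25
ee_pos: [0.5592, 0.3417, 0.0879]
eef_rot: [-3.136, -0.01, -0.0]
force: [0.6, 0.4, -0.7]
grip_width: 0.0677
grip_force: 0.0
```

>>> jog_arm(
  motion=[
    [-0.005,0.0475,0,0,0,0,1],
    [-0.005,0.0475,0,0,0,0,1],
    [-0.005,0.0475,0,0,0,0,1],
    [-0.005,0.0475,0,0,0,0,1],
    [-0.005,0.0475,0,0,0,0,1],
  ],
)

```text
time_s: 12.75
ee_pos: [0.5308, 0.1009, 0.0803]
eef_rot: [-3.141, -0.001, 0.0]
force: [1.8, 0.1, 0.5]
grip_width: 0.094
grip_force: 0.0
```

>>> jog_arm(
  motion=[
    [-0.005,0.0475,0,0,0,0,1],
    [-0.005,0.0475,0,0,0,0,1],
    [-0.005,0.0475,0,0,0,0,1],
    [0,0,0,0,0,0,1],
    [0,0,0.04,0,0,0,1],
  ],
)

```text
time_s: 13.25
ee_pos: [0.5193, -0.0414, 0.0438]
eef_rot: [3.14, -0.009, -0.003]
force: [0.2, 1.1, -0.4]
grip_width: 0.094
grip_force: 0.0
```

>>> jog_arm(
  motion=[
    [0,0,0.04,0,0,0,1],
    [0,0,0.02,0,0,0,1],
    [0,0,0,0,0,0,1],
    [0,0,0,0,0,0,-1],
    [0,0,0,0,0,0,-1],
  ],
)

```text
time_s: 13.75
ee_pos: [0.5172, -0.0398, -0.0185]
eef_rot: [3.141, -0.003, 0.0]
force: [0.4, 0.7, -0.7]
grip_width: 0.0813
grip_force: 0.0
```

>>> jog_arm(
  motion=[
    [0,0,0,0,0,0,-1],
    [0,0,0,0,0,0,-1],
    [0,0,0,0,0,0,-1],
    [0,0,0,0,0,0,-1],
    [0,0,0,0,0,0,-1],
  ],
)

```text
time_s: 14.25
ee_pos: [0.5161, -0.0399, -0.02]
eef_rot: [3.142, -0.0, -0.0]
force: [-0.3, -0.9, 0.8]
grip_width: 0.0412
grip_force: 6.0
```

>>> jog_arm(
  motion=[
    [0,0,0,0,0,0,-1],
    [0,0,0,0,0,0,-1],
  ],
)

```text
time_s: 14.45
ee_pos: [0.5162, -0.0399, -0.0201]
eef_rot: [3.142, -0.0, -0.0]
force: [0.1, -0.1, 1.3]
grip_width: 0.0402
grip_force: 25.0
```

>>> jog_arm(
  motion=[
    [0,0,-0.04,0,0,0,-1],
    [0,0,-0.04,0,0,0,-1],
    [-0.007,-0.0475,0,0,0,0,-1],
    [-0.007,-0.0475,0,0,0,0,-1],
    [-0.007,-0.0475,0,0,0,0,-1],
  ],
)

```text
time_s: 14.95
ee_pos: [0.4947, 0.104, 0.0601]
eef_rot: [-3.141, -0.001, -0.001]
force: [0.5, 0.2, -0.4]
grip_width: 0.0403
grip_force: 25.0
```

>>> jog_arm(
  motion=[
    [-0.007,-0.0475,0,0,0,0,-1],
    [-0.007,-0.0475,0,0,0,0,-1],
    [-0.007,-0.0475,0,0,0,0,-1],
    [-0.007,-0.0475,0,0,0,0,-1],
    [-0.007,-0.0475,0,0,0,0,-1],
  ],
)

```text
time_s: 15.45
ee_pos: [0.4594, 0.342, 0.0598]
eef_rot: [3.142, 0.0, -0.0]
force: [0.6, -0.2, -0.4]
grip_width: 0.0399
grip_force: 25.0
```

>>> jog_arm(
  motion=[
    [0,0,0,0,0,0,-1],
    [0,0,0.04,0,0,0,-1],
    [0,0,0.03,0,0,0,-1],
    [0,0,0,0,0,0,-1],
    [0,0,0,0,0,0,0.2],
  ],
)

```text
time_s: 15.95
ee_pos: [0.4604, 0.3398, -0.0095]
eef_rot: [3.141, 0.0, -0.001]
force: [0.2, 0.3, 0.4]
grip_width: 0.046
grip_force: 0.0
```

>>> jog_arm(
  motion=[
    [0,0,0,0,0,0,0.2],
    [0,0,0,0,0,0,0.2],
    [0,0,-0.04,0,0,0,1],
    [0,0,-0.05,0,0,0,1],
    [0,0,0,0,0,0,1],
  ],
)

```text
time_s: 16.45
ee_pos: [0.4631, 0.342, 0.0875]
eef_rot: [-3.135, -0.01, -0.0]
force: [-0.1, -0.2, -0.2]
grip_width: 0.0769
grip_force: 0.0
```

Run:
```python
from h import *
go(.527,-.142,.08,0)
```

```text
shift [0.064  0.4839 0.0075] rz -0.0
```

>>> jog_arm(
  motion=[
    [0.0067,0.0482,0,0,0,0,1],
    [0.0067,0.0482,0,0,0,0,1],
    [0.0067,0.0482,0,0,0,0,1],
    [0.0067,0.0482,0,0,0,0,1],
    [0.0067,0.0482,0,0,0,0,1],
  ],
)

```text
time_s: 16.95
ee_pos: [0.4939, 0.0973, 0.0808]
eef_rot: [-3.141, -0.002, 0.0]
force: [0.3, 0.1, -0.4]
grip_width: 0.0944
grip_force: 0.0
```

>>> jog_arm(
  motion=[
    [0.0067,0.0482,0,0,0,0,1],
    [0.0067,0.0482,0,0,0,0,1],
    [0.0067,0.0482,0,0,0,0,1],
    [0.0067,0.0482,0,0,0,0,1],
    [0.0067,0.0482,0,0,0,0,1],
  ],
)

```text
time_s: 17.45
ee_pos: [0.5273, -0.1441, 0.0808]
eef_rot: [3.141, -0.002, -0.0]
force: [0.1, 1.2, -0.3]
grip_width: 0.0941
grip_force: 0.0
```

>>> jog_arm(
  motion=[
    [0,0,0,0,0,0,1],
    [0,0,0.04,0,0,0,1],
    [0,0,0.04,0,0,0,1],
    [0,0,0.021,0,0,0,1],
    [0,0,0,0,0,0,1],
  ],
)

```text
time_s: 17.95
ee_pos: [0.5256, -0.1409, -0.0232]
eef_rot: [-3.14, 0.004, 0.0]
force: [-0.5, 0.7, 0.6]
grip_width: 0.0941
grip_force: 0.0
```

>>> jog_arm(
  motion=[
    [0,0,0,0,0,0,-1],
    [0,0,0,0,0,0,-1],
    [0,0,0,0,0,0,-1],
    [0,0,0,0,0,0,-1],
    [0,0,0,0,0,0,-1],
  ],
)

```text
time_s: 18.45
ee_pos: [0.5273, -0.142, -0.0206]
eef_rot: [3.141, -0.001, -0.0]
force: [0.3, 0.3, -0.2]
grip_width: 0.0576
grip_force: 0.0
```

>>> jog_arm(
  motion=[
    [0,0,0,0,0,0,-1],
    [0,0,0,0,0,0,-1],
    [0,0,0,0,0,0,-1],
  ],
)

```text
time_s: 18.75
ee_pos: [0.5272, -0.142, -0.021]
eef_rot: [3.141, -0.0, -0.0]
force: [-0.6, -0.2, 1.4]
grip_width: 0.0389
grip_force: 25.0
```

>>> jog_arm(
  motion=[
    [0,0,-0.04,0,0,0,-1],
    [0,0,-0.04,0,0,0,-1],
    [0.003,-0.0478,0,0,0,0,-1],
    [0.003,-0.0478,0,0,0,0,-1],
    [0.003,-0.0478,0,0,0,0,-1],
  ],
)

```text
time_s: 19.25
ee_pos: [0.5359, 0.003, 0.059]
eef_rot: [-3.142, -0.0, -0.001]
force: [0.2, -0.5, -1.1]
grip_width: 0.039
grip_force: 25.0
```

>>> jog_arm(
  motion=[
    [0.003,-0.0478,0,0,0,0,-1],
    [0.003,-0.0478,0,0,0,0,-1],
    [0.003,-0.0478,0,0,0,0,-1],
    [0.003,-0.0478,0,0,0,0,-1],
    [0.003,-0.0478,0,0,0,0,-1],
  ],
)

```text
time_s: 19.75
ee_pos: [0.5508, 0.2425, 0.0587]
eef_rot: [3.141, 0.0, -0.0]
force: [0.3, -0.5, -0.6]
grip_width: 0.039
grip_force: 25.0
```

>>> jog_arm(
  motion=[
    [0,0,0,0,0,0,-1],
    [0,0,0.04,0,0,0,-1],
    [0,0,0.03,0,0,0,-1],
    [0,0,0,0,0,0,-1],
    [0,0,0,0,0,0,0.2],
  ],
)

```text
time_s: 20.25
ee_pos: [0.5514, 0.2401, -0.0105]
eef_rot: [3.142, 0.0, -0.001]
force: [1.0, 0.8, 0.7]
grip_width: 0.0444
grip_force: 0.0
```

>>> jog_arm(
  motion=[
    [0,0,0,0,0,0,0.2],
    [0,0,0,0,0,0,0.2],
    [0,0,-0.04,0,0,0,1],
    [0,0,-0.05,0,0,0,1],
    [0,0,-0.02,0,0,0,1],
  ],
)

```text
time_s: 20.75
ee_pos: [0.553, 0.2411, 0.1049]
eef_rot: [-3.139, -0.007, -0.0]
force: [-0.3, 0.2, -0.9]
grip_width: 0.0771
grip_force: 0.0
```

>>> jog_arm(
  motion=[
    [-0.034,0.03,0,0,0,-0.131,1],
    [-0.034,0.03,0,0,0,-0.131,1],
    [0,0,0,0,0,-0.131,1],
    [0,0,0,0,0,-0.131,1],
    [0,0,0,0,0,0,1],
  ],
)

```text
time_s: 21.25
ee_pos: [0.4877, 0.1762, 0.1002]
eef_rot: [3.141, -0.002, 0.526]
force: [0.2, -0.0, 1.5]
grip_width: 0.0941
grip_force: 0.0
```

Run:
```python
from h import *
go(.44,.027,.1,np.pi/6)
m=ctrl.camera_model('wrist'); a=snap('wrist','w6.png'); 
b=cv2.resize(a[:,:,::-1],(533,400)); t=ctrl.camera('top')[150:290,90:350,::-1]; cv2.imwrite('pics/t6.png',np.vstack([b,cv2.resize(t,(533,200))]))
```

```text
shift [-0.1162  0.1051  0.0002] rz 0.002
```

View pics/t6.png

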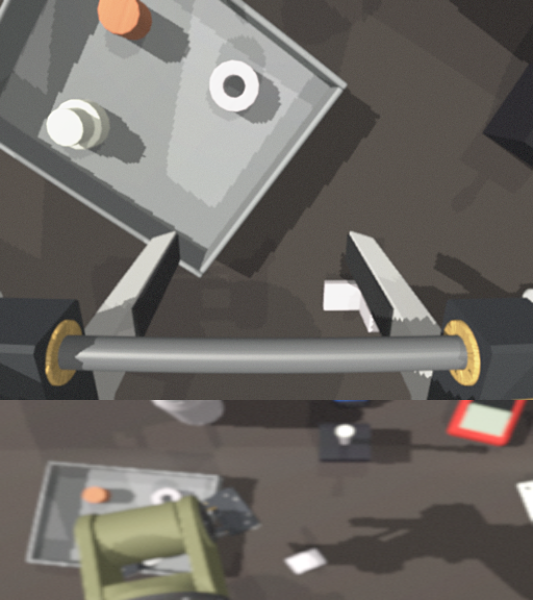

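The slug, stopper and nut all stand in the tray. Next the bracket.

>>> jog_arm(
  motion=[
    [-0.029,0.0263,0,0,0,0,1],
    [-0.029,0.0263,0,0,0,0,1],
    [-0.029,0.0263,0,0,0,0,1],
    [-0.029,0.0263,0,0,0,0,1],
    [0,0,0,0,0,0,1],
  ],
)

```text
time_s: 21.85
ee_pos: [0.4388, 0.0245, 0.0992]
eef_rot: [3.141, 0.0, 0.517]
force: [0.3, -0.6, -0.3]
grip_width: 0.0941
grip_force: 0.0
```

>>> jog_arm(
  motion=[
    [0,0,0.04,0,0,0,1],
    [0,0,0.04,0,0,0,1],
    [0,0,0.032,0,0,0,1],
    [0,0,0,0,0,0,1],
    [0,0,0,0,0,0,-1],
  ],
)

```text
time_s: 22.35
ee_pos: [0.44, 0.0276, -0.0124]
eef_rot: [-3.141, 0.0, 0.523]
force: [-0.5, 0.4, 1.3]
grip_width: 0.0889
grip_force: 0.0
```

>>> jog_arm(
  motion=[
    [0,0,0,0,0,0,-1],
    [0,0,0,0,0,0,-1],
    [0,0,0,0,0,0,-1],
    [0,0,0,0,0,0,-1],
    [0,0,0,0,0,0,-1],
  ],
)

```text
time_s: 22.85
ee_pos: [0.4397, 0.0272, -0.0128]
eef_rot: [3.141, -0.0, 0.524]
force: [0.0, -0.4, 0.5]
grip_width: 0.0496
grip_force: 0.0
```

>>> jog_arm(
  motion=[
    [0,0,0,0,0,0,-1],
    [0,0,0,0,0,0,-1],
    [0,0,0,0,0,0,-1],
    [0,0,0,0,0,0,-1],
    [0,0,0,0,0,0,-1],
  ],
)

```text
time_s: 23.35
ee_pos: [0.4395, 0.0272, -0.0131]
eef_rot: [-3.141, 0.0, 0.524]
force: [1.0, -1.4, -2.2]
grip_width: 0.0098
grip_force: 25.0
```

>>> jog_arm(
  motion=[
    [0,0,0,0,0,0,-1],
    [0,0,0,0,0,0,-1],
  ],
)

```text
time_s: 23.55
ee_pos: [0.4394, 0.0272, -0.0132]
eef_rot: [-3.141, 0.0, 0.524]
force: [0.2, 0.3, -1.9]
grip_width: 0.0101
grip_force: 25.0
```

>>> jog_arm(
  motion=[
    [0,0,-0.04,0,0,0,-1],
    [0,0,-0.04,0,0,0,-1],
    [0.0248,-0.0349,0,0,0,0,-1],
    [0.0248,-0.0349,0,0,0,0,-1],
    [0.0248,-0.0349,0,0,0,0,-1],
  ],
)

```text
time_s: 24.05
ee_pos: [0.4516, 0.1565, 0.0672]
eef_rot: [3.141, -0.001, 0.523]
force: [-0.1, -0.3, -1.0]
grip_width: 0.0101
grip_force: 25.0
```

>>> jog_arm(
  motion=[
    [0.0248,-0.0349,0,0,0,0,-1],
    [0.0248,-0.0349,0,0,0,0,-1],
    [0,0,0,0,0,0,-1],
    [0,0,0.04,0,0,0,-1],
    [0,0,0.032,0,0,0,-1],
  ],
)

```text
time_s: 24.55
ee_pos: [0.4594, 0.2402, -0.0063]
eef_rot: [3.141, -0.0, 0.524]
force: [-0.0, 0.6, -2.2]
grip_width: 0.01
grip_force: 25.0
```

>>> jog_arm(
  motion=[
    [0,0,0,0,0,0,-1],
    [0,0,0,0,0,0,-0.3],
    [0,0,0,0,0,0,-0.3],
    [0,0,0,0,0,0,-0.3],
    [0,0,0,0,0,0,-0.3],
  ],
)

```text
time_s: 25.05
ee_pos: [0.46, 0.2404, -0.0043]
eef_rot: [3.141, -0.001, 0.524]
force: [0.2, -0.4, -0.6]
grip_width: 0.0324
grip_force: 0.0
```

>>> jog_arm(
  motion=[
    [0,0,-0.05,0,0,0,-0.3],
    [0,0,-0.05,0,0,0,0],
    [0,0,-0.05,0,0,0.131,0],
    [0,0,-0.05,0,0,0.131,0],
    [0,0,-0.04,0,0,0.131,0],
  ],
)

```text
time_s: 25.55
ee_pos: [0.4596, 0.2403, 0.2386]
eef_rot: [-3.141, -0.003, 0.125]
force: [0.3, -0.5, 0.3]
grip_width: 0.0469
grip_force: 0.0
```

>>> jog_arm(
  motion=[
    [0,0,0,0,0,0.131,0],
    [0,0,0,0,0,0,0],
  ],
)

```text
time_s: 25.75
ee_pos: [0.4598, 0.2404, 0.2361]
eef_rot: [-3.141, -0.002, -0.002]
force: [0.1, 0.5, -0.2]
grip_width: 0.047
grip_force: 0.0
```

Run:
```python
from h import *
go(.56,-.03,.25,0)
go(.35,-.25,.25,0)
print(ctrl.get_obs()['qpos'])
```

```text
shift [ 0.1009  0.2701 -0.0139] rz -0.002
shift [-0.1086  0.4906 -0.0139] rz -0.002
[4.11131045e-01 1.85125318e-01 1.51222905e+00 3.12509525e-05
 1.44203752e+00 1.98427496e+00]
```

>>> jog_arm(
  motion=[
    [0.0168,0.045,0,0,0,0,0],
    [0.0168,0.045,0,0,0,0,0],
    [0.0168,0.045,0,0,0,0,0],
    [0.0168,0.045,0,0,0,0,0],
    [0.0168,0.045,0,0,0,0,0],
  ],
)

```text
time_s: 26.25
ee_pos: [0.5435, 0.0134, 0.234]
eef_rot: [-3.141, 0.001, 0.004]
force: [1.2, 0.9, 0.1]
grip_width: 0.0467
grip_force: 0.0
```

>>> jog_arm(
  motion=[
    [0.0168,0.045,0,0,0,0,0],
    [0,0,0,0,0,0,0],
    [0,0,0,0,0,0,0],
  ],
)

```text
time_s: 26.55
ee_pos: [0.56, -0.0303, 0.2337]
eef_rot: [-3.141, 0.002, 0.001]
force: [-0.4, 0.3, 0.4]
grip_width: 0.0472
grip_force: 0.0
```

Run:
```python
from h import *
import pickle
m=ctrl.camera_model('wrist'); a=snap('wrist','w7.png'); pickle.dump(m,open('w7.pkl','wb'))
t=snap('top','top7.png'); s=snap('side','side7.png')
b=cv2.resize(a[:,:,::-1],(533,400)); 
u,v=proj('top',[.6625,-.01,.178]).astype(int); us,vs=proj('side',[.6625,-.01,.178]).astype(int); print(u,v,us,vs)
c1=cv2.resize(t[v-20:v+20,u-20:u+20,::-1],(260,260),interpolation=0); c2=cv2.resize(s[vs-20:vs+20,us-20:us+20,::-1],(260,260),interpolation=0)
o=np.zeros((400,800,3),np.uint8); o[:,:533]=b; o[:260,540:800]=c1; 
o=np.vstack([o,np.zeros((200,800,3),np.uint8)]); o[265:525,540:800]=c2; cv2.imwrite('pics/c7.png',o)
```

```text
258 173 225 164
```

View pics/c7.png

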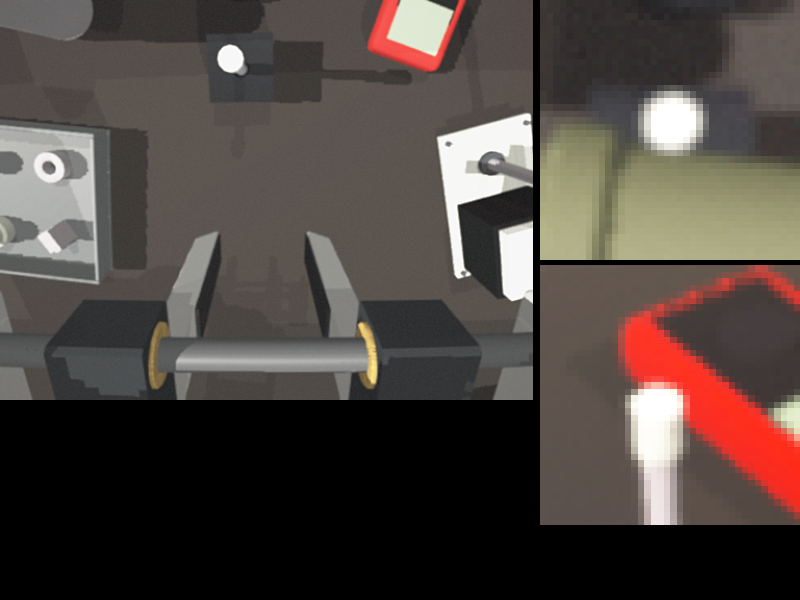

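The rod's top shows at wrist crop (231,59) and top crop (672,122), bright in both. Locating it.

Run:
```python
from h import *
import pickle
m=pickle.load(open('w7.pkl','rb')); w=cv2.imread('pics/w7.png'); t=cv2.imread('pics/top7.png')
for n,im,uv,mm in [('wrist',w,(222,56),m),('top',t,(258,171),None)]:
    for thr in (200,235):
        k,l,st,c=cv2.connectedComponentsWithStats((im.min(2)>thr).astype(np.uint8)); i=l[uv[1],uv[0]]
        print(n,thr,st[i],c[i],onz(n,*c[i],.178,mm)*1000 if i else 0)
go(.6625,-.0102,.235,0)
```

```text
wrist 200 [209  43  25  26 499] [220.94388778  55.81362725] [666.99392715  -6.44490643 178.        ]
wrist 235 [209  44  25  25 472] [221.04449153  55.89618644] [666.93440438  -6.51980171 178.        ]
top 200 [254 168   8   8  54] [257.61111111 171.38888889] [666.99977217  -7.36212809 178.        ]
top 235 [255 168   7   7  40] [257.925 171.2  ] [667.49319293  -8.14240219 178.        ]
shift [ 0.1025 -0.0181 -0.0003] rz 0.003
```

>>> jog_arm(
  motion=[
    [0.0357,-0.0078,0,0,0,0,0],
    [0.0357,-0.0078,0,0,0,0,0],
    [0.0357,-0.0078,0,0,0,0,0],
    [0,0,0,0,0,-0.135,0],
    [0,0,0,0,0,-0.135,0],
  ],
  squeeze=40,
)

```text
time_s: 27.2
ee_pos: [0.6677, -0.0044, 0.2337]
eef_rot: [-3.141, 0.002, 0.278]
force: [0.5, 0.2, 0.0]
grip_width: 0.0469
grip_force: 0.0
```

>>> jog_arm(
  motion=[
    [0,0,0,0,0,0,0],
    [0,0,0,0,0,0,0],
  ],
)

```text
time_s: 27.4
ee_pos: [0.6673, -0.0054, 0.2351]
eef_rot: [3.142, -0.0, 0.267]
force: [0.3, 0.3, 0.8]
grip_width: 0.0471
grip_force: 0.0
```

Run:
```python
from h import *
go(.667,-.007,.121,.27); print(ctrl.get_obs()['ee_pos'])
m=ctrl.camera_model('wrist'); a=snap('wrist','w8.png'); cv2.imwrite('pics/w8b.png',a[100:384,100:400,::-1])
s=snap('side','s8.png')
```

```text
shift [-0.0007  0.0015  0.1141] rz -0.003
[ 0.66726527 -0.00536811  0.23511721]
```

View pics/w8b.png

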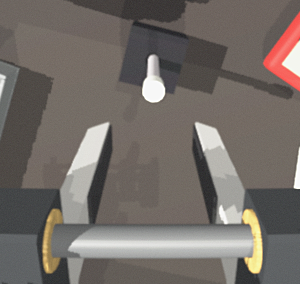

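The rod is centred between the fingers, so I'll descend and grip.

>>> jog_arm(
  motion=[
    [-0.001,0.001,0.034,0,0,0,0],
    [0,0,0.04,0,0,0,0],
    [0,0,0.04,0,0,0,0],
    [0,0,0,0,0,0,0],
    [0,0,0,0,0,0,-1],
  ],
)

```text
time_s: 28.0
ee_pos: [0.667, -0.0075, 0.1223]
eef_rot: [3.141, -0.001, 0.269]
force: [0.4, -0.5, 0.1]
grip_width: 0.0421
grip_force: 0.0
```

>>> jog_arm(
  motion=[
    [0,0,0,0,0,0,-1],
    [0,0,0,0,0,0,-1],
    [0,0,0,0,0,0,-1],
    [0,0,0,0,0,0,-1],
    [0,0,0,0,0,0,-1],
  ],
)

```text
time_s: 28.5
ee_pos: [0.6674, -0.0075, 0.1222]
eef_rot: [3.141, -0.002, 0.27]
force: [-0.1, 0.9, 6.7]
grip_width: 0.0169
grip_force: 40.0
```

Run:
```python
from h import *
o=ctrl.get_obs(); print(o['ee_pos'],o['force'],o['moment'],o['grip_width'],o['grip_force'])
m=ctrl.camera_model('wrist'); a=snap('wrist','w9.png'); s=snap('side','s9.png')
us,vs=proj('side',[.667,-.007,.15]).astype(int); c=cv2.resize(s[vs-40:vs+60,us-40:us+40,::-1],(320,400),interpolation=cv2.INTER_CUBIC)
cv2.imwrite('pics/c9.png',np.hstack([c,cv2.resize(a[:,:,::-1],(480,400))]))
```

```text
[ 0.66736036 -0.00748838  0.12224503] [-0.12049668  0.8875583   6.68475519] [ 0.2075265   0.07833625 -0.05449573] 0.016864575866508115 40.0018830638146
```

View pics/c9.png

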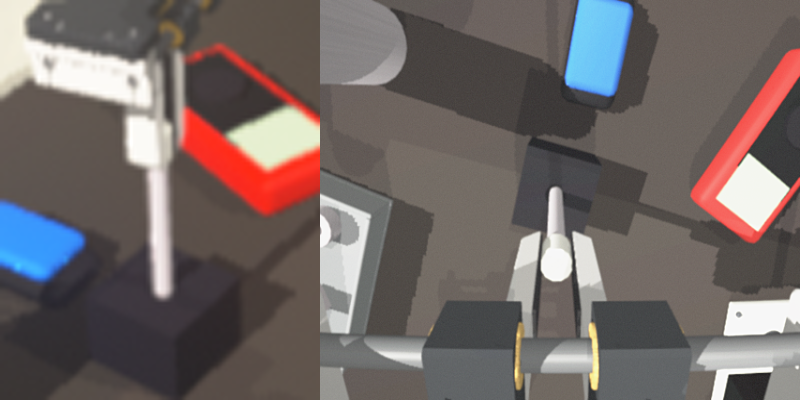

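The rod is held in the fingers, upright. Lifting and carrying it to a station behind the well.

>>> jog_arm(
  motion=[
    [0,0,-0.02,0,0,0,-1],
    [0,0,-0.04,0,0,0,-1],
    [0,0,-0.045,0,0,0,-1],
    [0,0,-0.045,0,0,0,-1],
    [0,0,-0.04,0,0,0,-1],
  ],
)

```text
time_s: 29.1
ee_pos: [0.6665, -0.0075, 0.3135]
eef_rot: [3.141, -0.001, 0.27]
force: [-0.3, 0.3, -2.1]
grip_width: 0.0174
grip_force: 40.0
```

>>> jog_arm(
  motion=[
    [0,0,0,0,0,0,-1],
    [-0.0374,0.0273,0,0,0,0,-1],
    [-0.0374,0.0273,0,0,0,0,-1],
    [-0.0374,0.0273,0,0,0,0,-1],
    [-0.0374,0.0273,0,0,0,0,-1],
  ],
)

```text
time_s: 29.6
ee_pos: [0.5501, -0.1537, 0.3099]
eef_rot: [-3.141, 0.001, 0.27]
force: [0.7, -1.6, -0.6]
grip_width: 0.0174
grip_force: 40.0
```

>>> jog_arm(
  motion=[
    [-0.0374,0.0273,0,0,0,0,-1],
    [-0.0374,0.0273,0,0,0,0,-1],
    [-0.0374,0.0273,0,0,0,0,-1],
    [-0.0374,0.0273,0,0,0,0,-1],
    [-0.0374,0.0273,0,0,0,0,-1],
  ],
)

```text
time_s: 30.1
ee_pos: [0.4062, -0.3351, 0.3101]
eef_rot: [-3.141, 0.0, 0.27]
force: [0.2, 0.3, -2.0]
grip_width: 0.017
grip_force: 40.0
```

>>> jog_arm(
  motion=[
    [-0.0374,0.0273,0,0,0,0,-1],
    [0,0,0,0,0,0,-1],
    [0,0,0,0,0,0,-1],
    [0,0,0,0,0,0,-1],
  ],
)

```text
time_s: 30.5
ee_pos: [0.3795, -0.3696, 0.3105]
eef_rot: [-3.141, 0.0, 0.271]
force: [-0.0, -0.5, -1.0]
grip_width: 0.017
grip_force: 40.0
```

Run:
```python
from h import *
import pickle
m=ctrl.camera_model('wrist'); a=snap('wrist','w10.png'); pickle.dump(m,open('w10.pkl','wb')); t=snap('top','t10.png')
cv2.imwrite('pics/w10b.png',cv2.resize(a[:,:,::-1],(800,600),interpolation=cv2.INTER_CUBIC))
t0=cv2.imread('pics/top0.png')
for n,im in(('t0',t0),('t10',t)):
  c=im[245:262,376:394].max(2).astype(int); print(n); print(c[:, :])
```

```text
t0
[[255 255 255 255 255 255 255 255 255 255 255 255 255 255 255 255 255 255]
 [255 255 255 255 255 255 255 255 255 255 255 255 255 255 255 255 255 255]
 [255 255 255 255 255 255 255 255 255 255 255 255 255 255 255 255 255 255]
 [255 255 255 255 255 255 255 255 255 255 255 255 255 255 255 255 255 255]
 [255 255 255 255 255 255 255 255 250 233 237 255 255 255 255 255 255 255]
 [255 255 255 255 255 255 255 235 201 170 181 224 255 255 255 255 255 255]
 [255 255 255 255 255 255 251 203 148  99 118 193 250 255 255 255 255 255]
 [255 255 255 255 255 255 241 185 121  60  73 171 243 255 255 255 255 255]
 [255 255 255 255 255 255 242 188 124  62  74 169 242 255 255 255 255 255]
 [255 255 255 255 255 255 253 207 152 106 123 196 253 255 255 255 255 255]
 [255 255 255 255 255 255 255 234 199 181 198 232 255 255 255 255 255 255]
 [255 255 255 255 255 255 255 255 242 234 242 255 255 255 255 255 255 255]
 [255 255 255 255 255 255 255 255 255 255 255 255 255 255 255 255 255 255]
 [255 255 255 255 255 255 255 255 255 255 255 255 255 255 255 255 255 255]
 [255 255 255 255 255 255 255 255 255 255 255 2
[... 758 characters left out ...]
246 255 255 255 255 255]
 [255 255 255 255 255 255 255 206 139  69  74 171 244 255 255 255 255 255]
 [255 255 255 255 255 255 255 224 163 110 125 196 253 255 255 255 255 255]
 [255 255 255 255 255 255 255 249 211 185 198 234 255 255 255 255 255 255]
 [255 255 255 255 255 255 255 255 254 240 245 255 255 255 255 255 255 255]
 [255 255 255 255 255 255 255 255 255 255 255 255 255 255 255 255 255 255]
 [255 255 255 255 255 255 255 255 255 255 255 255 255 255 255 255 255 255]
 [255 255 255 255 255 255 255 255 255 255 255 255 255 255 255 255 255 255]
 [255 255 255 255 255 255 255 255 255 255 255 255 255 255 255 255 255 255]
 [255 255 255 255 255 255 255 255 255 255 255 255 255 255 255 255 255 255]]
```

View pics/w10b.png

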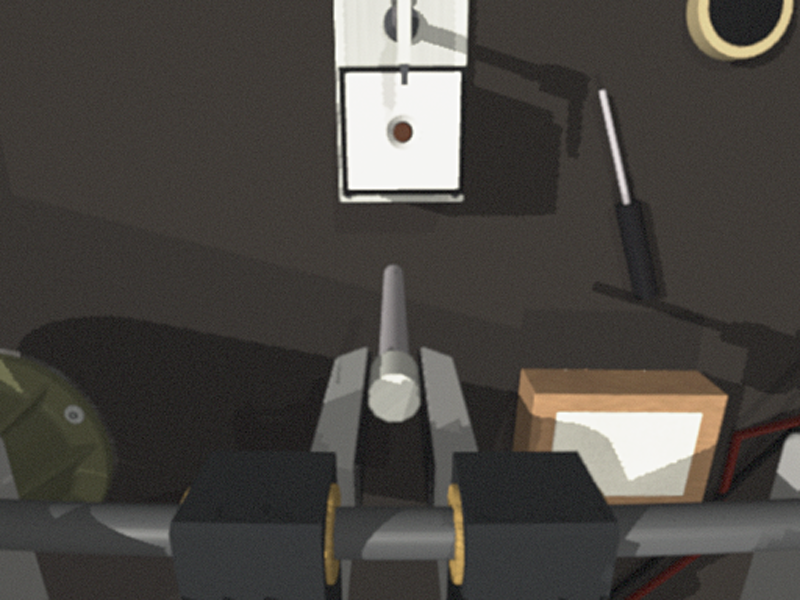

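The wrist view shows the well at (402,132), centred in a collar whose sides run parallel to the image, so the pot yaw is about 0.27. The rod tip is at (393,268). Working out positions by number from here.

Run:
```python
from h import *
import pickle
np.set_printoptions(precision=1,suppress=True)
m=pickle.load(open('w10.pkl','rb')); a=cv2.imread('pics/w10.png'); g=a.max(2); S=.64
W=lambda u,v,z:onz('wrist',u*S,v*S,z,m)*1000
# white collar component & hole
mask=(g>170).astype(np.uint8); n,l,st,c=cv2.connectedComponentsWithStats(mask); i=l[int(165*S),int(403*S)]
print('collar st',st[i]); 
cs=(l==i).astype(np.uint8); cnt=max(cv2.findContours(cs,0,2)[0],key=len); r=cv2.minAreaRect(cnt); print(r, onz('wrist',*r[0],.105,m)*1000)
sub=g[74:96,246:270]; ys,xs=np.nonzero(sub<215); print('hole+chamfer',xs.min()+246,xs.max()+246,ys.min()+74,ys.max()+74,onz('wrist',(xs.min()+xs.max())/2+246,(ys.min()+ys.max())/2+74,.105,m)*1000)
ys,xs=np.nonzero(sub<110); print('hole dark',onz('wrist',xs.mean()+246,ys.mean()+74,.1,m)*1000)
print('collar corners',W(403.5,130,.105))
print('top well',onz('top',385.2,252.5,.105)*1000,onz('top',385.2,252.5,.1)*1000)
print('rod tip',W(393,270,.198),'top',W(394,397,.366))
o=ctrl.get_obs(); print(o['ee_pos']*1000)
```

```text
collar st [ 221   46   74   75 5204]
((257.5, 83.0), (74.0, 73.0), 90.0) [ 466.7 -352.1  105. ]
hole+chamfer 247 264 74 93 [ 465.5 -349.9  105. ]
hole dark [ 465.7 -352.2  100. ]
collar corners [ 466.8 -353.   105. ]
top well [ 466.3 -350.8  105. ] [ 466.1 -352.3  100. ]
rod tip [ 380.7 -368.6  198. ] top [ 379.9 -369.4  366. ]
[ 379.8 -369.4  310.7]
```

>>> jog_arm(
  motion=[
    [0.0438,0.0031,0,0,0,0,-1],
    [0.0438,0.0031,0,0,0,0,-1],
    [0,0,0,0,0,0,-1],
    [0,0,0.04,0,0,0,-1],
    [0,0,0.04,0,0,0,-1],
  ],
)

```text
time_s: 31.1
ee_pos: [0.4659, -0.3522, 0.2303]
eef_rot: [3.14, -0.001, 0.272]
force: [1.2, -0.9, -1.9]
grip_width: 0.0173
grip_force: 40.0
```

>>> jog_arm(
  motion=[
    [0,0,0,0,0,0,-1],
    [0,0,0,0,0,0,-1],
    [0,0,0,0,0,0,-1],
  ],
  squeeze=20,
)

```text
time_s: 31.4
ee_pos: [0.4659, -0.3534, 0.2336]
eef_rot: [3.139, -0.002, 0.27]
force: [-0.5, 0.4, -0.5]
grip_width: 0.0176
grip_force: 20.0
```

Run:
```python
from h import *
go(.466,-.352,.2,.27); o=ctrl.get_obs(); print(o['force'],o['moment'])
```

```text
shift [ 0.0005 -0.0013  0.0336] rz 0.0
[-0.47131605  0.35183725 -0.51464565] [ 0.02885356 -0.05731552  0.01880037]
```

>>> jog_arm(
  motion=[
    [0,-0.001,0.005,0,0,0,-1],
    [0,0,0.006,0,0,0,-1],
    [0,0,0.006,0,0,0,-1],
    [0,0,0.006,0,0,0,-1],
    [0,0,0,0,0,0,-1],
  ],
)

```text
time_s: 31.9
ee_pos: [0.4646, -0.3518, 0.2068]
eef_rot: [-3.14, 0.001, 0.27]
force: [-0.3, -0.1, -0.8]
grip_width: 0.0175
grip_force: 20.0
```

>>> jog_arm(
  motion=[
    [0,0,0.006,0,0,0,-1],
    [0,0,0.006,0,0,0,-1],
    [0,0,0.006,0,0,0,-1],
    [0,0,0,0,0,0,-1],
  ],
)

```text
time_s: 32.3
ee_pos: [0.4646, -0.3517, 0.1888]
eef_rot: [-3.14, 0.001, 0.27]
force: [-0.1, -0.3, -0.8]
grip_width: 0.0173
grip_force: 20.0
```

Run:
```python
from h import *
go(.466,-.352,.2,.27); o=ctrl.get_obs(); print(o['ee_pos'],o['force'],o['moment'],o['grip_width'])
```

```text
shift [ 0.0013  0.0006 -0.0112] rz -0.0
[ 0.46458885 -0.35174697  0.18875369] [-0.11637668 -0.3417335  -0.75852263] [-0.04816665  0.00669187 -0.02150522] 0.017328825008654396
```

The tip is about 28 mm into the well with no contact force. Continuing to the bottom.

>>> jog_arm(
  motion=[
    [0.001,0,0.005,0,0,0,-1],
    [0,0,0.005,0,0,0,-1],
    [0,0,0,0,0,0,-1],
  ],
)

```text
time_s: 32.6
ee_pos: [0.4656, -0.3515, 0.179]
eef_rot: [-3.141, 0.001, 0.27]
force: [0.3, 0.3, -2.3]
grip_width: 0.0175
grip_force: 20.0
```

>>> jog_arm(
  motion=[
    [0,0,0.005,0,0,0,-1],
    [0,0,0.005,0,0,0,-1],
  ],
)

```text
time_s: 32.8
ee_pos: [0.4659, -0.3518, 0.1697]
eef_rot: [3.141, -0.0, 0.27]
force: [0.1, -0.4, -1.3]
grip_width: 0.0177
grip_force: 20.0
```

>>> jog_arm(
  motion=[
    [0,0,0.005,0,0,0,-1],
    [0,0,0,0,0,0,-1],
  ],
)

```text
time_s: 33.0
ee_pos: [0.4666, -0.3523, 0.1663]
eef_rot: [3.139, -0.002, 0.27]
force: [-0.7, -0.2, 9.9]
grip_width: 0.0175
grip_force: 20.0
```

>>> jog_arm(
  motion=[
    [0,0,0.002,0,0,0,-1],
    [0,0,0,0,0,0,-1],
  ],
)

```text
time_s: 33.2
ee_pos: [0.4673, -0.3529, 0.1661]
eef_rot: [3.136, -0.004, 0.27]
force: [-0.7, 1.0, 20.9]
grip_width: 0.0177
grip_force: 20.0
```

>>> jog_arm(
  motion=[
    [0,0,0,0,0,0,-0.6],
    [0,0,0,0,0,0,-0.4],
    [0,0,0,0,0,0,-0.3],
    [0,0,0,0,0,0,-0.2],
    [0,0,0,0,0,0,-0.2],
  ],
)

```text
time_s: 33.7
ee_pos: [0.4658, -0.3517, 0.1626]
eef_rot: [-3.141, 0.0, 0.27]
force: [0.1, -0.1, 0.8]
grip_width: 0.0375
grip_force: 0.0
```

>>> jog_arm(
  motion=[
    [0,0,0,0,0,0,0],
    [0,0,0,0,0,0,0],
    [0,0,0,0,0,0,0],
  ],
)

```text
time_s: 34.0
ee_pos: [0.4659, -0.3517, 0.1629]
eef_rot: [-3.142, 0.0, 0.27]
force: [-1.1, -0.1, 0.4]
grip_width: 0.0471
grip_force: 0.0
```

Run:
```python
from h import *
o=ctrl.get_obs(); print(o['ee_pos'],o['force'],o['grip_width'],o['grip_force'])
s=snap('side','s11.png'); t=snap('top','t11.png'); import pickle; m=ctrl.camera_model('wrist'); snap('wrist','w11.png'); pickle.dump(m,open('w11.pkl','wb'))
```

```text
[ 0.46585568 -0.35173037  0.16285193] [-1.09533696 -0.08058564  0.43131528] 0.04708882523549074 0.0
```

Released at the bottom. I'll lift clear, shut the fingers and touch the rod top lightly to measure its height in arm coordinates.

>>> jog_arm(
  motion=[
    [0,0,-0.04,0,0,0,0],
    [0,0,-0.04,0,0,0,0],
    [0,0,0,0,0,0,-1],
    [0,0,0,0,0,0,-1],
    [0,0,0,0,0,0,-1],
  ],
)

```text
time_s: 34.65
ee_pos: [0.4655, -0.3515, 0.2416]
eef_rot: [-3.14, 0.001, 0.27]
force: [-0.7, 0.2, 0.2]
grip_width: 0.0265
grip_force: 0.0
```

>>> jog_arm(
  motion=[
    [0,0,0,0,0,0,-1],
    [0,0,0,0,0,0,-1],
    [0,0,0,0,0,0,-1],
    [0,0,0,0,0,0,-1],
  ],
)

```text
time_s: 35.05
ee_pos: [0.4658, -0.3517, 0.2427]
eef_rot: [-3.141, 0.0, 0.27]
force: [-0.8, -0.2, 0.6]
grip_width: 0.0004
grip_force: 0.0
```

>>> jog_arm(
  motion=[
    [0,0,0.02,0,0,0,-1],
    [0,0,0.012,0,0,0,-1],
    [0,0,0,0,0,0,-1],
    [0,0,0,0,0,0,-1],
  ],
)

```text
time_s: 35.45
ee_pos: [0.4659, -0.3518, 0.2112]
eef_rot: [-3.142, 0.0, 0.27]
force: [-0.1, 0.8, 0.4]
grip_width: 0.0006
grip_force: 0.0
```

Run:
```python
from h import *
o=ctrl.get_obs(); print(o['ee_pos'],o['force'],o['grip_width'])
# rod top check from side frame just after release and now
s=cv2.imread('pics/s11.png'); print([ (z,proj('side',[.466,-.352,z]).round(1)) for z in (.2125,.2225)])
```

```text
[ 0.46591246 -0.35179202  0.21119547] [-0.06703465  0.84423867  0.43257074] 0.0006002788244218315
[(0.2125, array([366.1, 116.9])), (0.2225, array([366.7, 113.5]))]
```

Stepping down gently in 3 mm moves.

>>> jog_arm(
  motion=[
    [0,0,0.004,0,0,0,-1],
    [0,0,0.003,0,0,0,-1],
    [0,0,0,0,0,0,-1],
  ],
)

```text
time_s: 35.75
ee_pos: [0.4658, -0.3517, 0.2036]
eef_rot: [-3.141, 0.0, 0.27]
force: [-0.1, 0.3, -0.7]
grip_width: 0.0005
grip_force: 0.0
```

>>> jog_arm(
  motion=[
    [0,0,0.003,0,0,0,-1],
    [0,0,0,0,0,0,-1],
  ],
)

```text
time_s: 35.95
ee_pos: [0.4658, -0.3517, 0.2006]
eef_rot: [-3.141, 0.0, 0.27]
force: [0.5, 0.2, -0.7]
grip_width: 0.0004
grip_force: 0.0
```

>>> jog_arm(
  motion=[
    [0,0,0.002,0,0,0,-1],
    [0,0,0,0,0,0,-1],
  ],
)

```text
time_s: 36.15
ee_pos: [0.4658, -0.3517, 0.1986]
eef_rot: [-3.141, 0.0, 0.27]
force: [-0.1, 0.9, 0.3]
grip_width: 0.0006
grip_force: 0.0
```

>>> jog_arm(
  motion=[
    [0,0,0.002,0,0,0,-1],
    [0,0,0,0,0,0,-1],
  ],
)

```text
time_s: 36.35
ee_pos: [0.4658, -0.3517, 0.1966]
eef_rot: [-3.141, 0.0, 0.27]
force: [0.5, -0.1, -0.6]
grip_width: 0.0004
grip_force: 0.0
```

>>> jog_arm(
  motion=[
    [0,0,0.001,0,0,0,-1],
    [0,0,0,0,0,0,-1],
  ],
)

```text
time_s: 36.55
ee_pos: [0.4658, -0.3517, 0.1958]
eef_rot: [-3.141, 0.0, 0.27]
force: [-0.0, -0.0, -0.1]
grip_width: 0.0003
grip_force: 0.0
```

>>> jog_arm(
  motion=[
    [0,0,0.001,0,0,0,-1],
    [0,0,0,0,0,0,-1],
  ],
)

```text
time_s: 36.75
ee_pos: [0.4658, -0.3517, 0.1947]
eef_rot: [-3.141, 0.0, 0.27]
force: [0.4, -0.5, -0.2]
grip_width: 0.0005
grip_force: 0.0
```

>>> jog_arm(
  motion=[
    [0,0,0.001,0,0,0,-1],
    [0,0,0,0,0,0,-1],
  ],
)

```text
time_s: 36.95
ee_pos: [0.4658, -0.3517, 0.1938]
eef_rot: [-3.141, 0.0, 0.27]
force: [-0.2, 0.8, -0.1]
grip_width: 0.0005
grip_force: 0.0
```

>>> jog_arm(
  motion=[
    [0,0,0.001,0,0,0,-1],
    [0,0,0,0,0,0,-1],
  ],
)

```text
time_s: 37.15
ee_pos: [0.4658, -0.3517, 0.1927]
eef_rot: [-3.141, 0.0, 0.27]
force: [0.3, 0.5, 0.7]
grip_width: 0.0004
grip_force: 0.0
```

>>> jog_arm(
  motion=[
    [0,0,0.002,0,0,0,-1],
    [0,0,0,0,0,0,-1],
  ],
)

```text
time_s: 37.35
ee_pos: [0.4658, -0.3517, 0.1906]
eef_rot: [-3.141, 0.0, 0.27]
force: [-0.7, -0.2, -0.2]
grip_width: 0.0008
grip_force: 0.0
```

>>> jog_arm(
  motion=[
    [0,0,0.002,0,0,0,-1],
    [0,0,0,0,0,0,-1],
  ],
)

```text
time_s: 37.55
ee_pos: [0.4659, -0.3518, 0.1889]
eef_rot: [3.141, -0.0, 0.27]
force: [-0.1, -0.0, -0.6]
grip_width: 0.0008
grip_force: 0.0
```

>>> jog_arm(
  motion=[
    [0,0,0.002,0,0,0,-1],
    [0,0,0,0,0,0,-1],
  ],
)

```text
time_s: 37.75
ee_pos: [0.4665, -0.3523, 0.1886]
eef_rot: [3.139, -0.002, 0.27]
force: [0.3, 0.2, 11.0]
grip_width: -0.0
grip_force: 5.5
```

>>> jog_arm(
  motion=[
    [0,0,0.002,0,0,0,-1],
    [0,0,0,0,0,0,-1],
  ],
)

```text
time_s: 37.95
ee_pos: [0.4672, -0.3529, 0.1883]
eef_rot: [3.136, -0.004, 0.27]
force: [-0.3, -0.6, 21.7]
grip_width: 0.0009
grip_force: 10.8
```

Run:
```python
from h import *
o=ctrl.get_obs(); print(o['ee_pos'],o['force'])
# rod top in wrist frame after release (w11): bright blob near predicted
import pickle; m=pickle.load(open('w11.pkl','rb')); a=cv2.imread('pics/w11.png')
for z in (.19,.2,.21,.2225): print(z,proj('wrist',[.466,-.352,z],m))
u,v=proj('wrist',[.466,-.352,.21],m).astype(int); print(a[v-30:v+40:3,u-24:u+25:3].max(2))
```

```text
[ 0.46720127 -0.35293372  0.18831488] [-0.30611932 -0.61813452 21.69961864]
0.19 [252.84944077 232.06130175]
0.2 [252.90948895 239.27504319]
0.21 [252.97567157 247.22990635]
0.2225 [253.06853007 258.39854019]
[[240 241 239 229 230 212 144 126 108  84  79 224 241 241 239 240 241]
 [240 238 230 230 231 208 139 124 107  82  84 220 242 241 241 240 240]
 [241 235 229 231 230 184 139 125 106  87  86 177 241 241 241 241 241]
 [241 231 231 231 231 158 143 123 109  93  84 161 242 241 240 240 241]
 [241 230 231 230 234 167 160 148 129 114 106 132 243 242 241 240 242]
 [237 230 232 232 216 169 161 149 126 114 106 102 168 242 241 241 240]
 [234 233 233 231 179 172 157 148 130 116 108 105  97 230 243 243 243]
 [121 107 111 105 181 170 159 144 126 116 107 103 104  96  91  92  97]
 [ 60  55  58  99 183 171 159 139 129 108 107 104 102 100  60  60  52]
 [ 57  60  55 106 179 174 148 213 161 161 162 123 104 100  59  56  59]
 [ 57  55  59 152 218 228 157 156 164 164 168 164 154 105  60  59  56]
 [ 62  58  59 167 236 224 210 164 163 163 161 161 163 140  64  55  54]
 [ 64  61  54 155 175 217 239 172 164 161 162 161 161 169  88  63  56]
 [ 59  54  58 159 169 166 163 162 163 163 162 166 166 168  95  60  59]
 [ 57  57  57 163 170 166 162 162 163 160 167 166 163 165  90  60  55]
 [ 55  55  51 162 162 164 165 166 161 168 167 164 163 167  86  56  58]
 [ 52  53  57  87 162 163 163 163 165 167 163 162 167 136  52  59  56]
 [ 54  55  52  55 136 161 168 165 162 161 166 167 165  61  55  63  59]
 [ 52  58  51  52  54  94 158 168 163 167 164 115  54  53  62  58  59]
 [ 58  57  47  58  52  58  60  68  66  73  58  51  54  55  55  57  57]
 [ 50  55  50  53  52  54  54  54  56  59  54  52  56  55  57  59  60]
 [ 52  56  50  54  53  56  51  58  56  58  55  53  53  59  57  58  57]
 [ 44  49  56  50  55  56  52  55  57  54  54  51  56  55  53  59  61]
 [ 48  47  52  45  53  55  52  54  53  53  53  54  55  52  57  56  56]]
```

The rod top was felt at arm z = 0.1888, and the wrist picture puts it at about 0.2215. Next I'll feel the pointer top, pressing it to its lowest stop, where it is 0.150.

>>> jog_arm(
  motion=[
    [0,0,-0.04,0,0,0,-1],
    [0,0,0,0,0,0,-1],
    [0.0475,0,0,0,0,0,-1],
    [0.0475,0,0,0,0,0,-1],
    [0,0,0,0,0,0,-1],
  ],
)

```text
time_s: 38.45
ee_pos: [0.5607, -0.3242, 0.2227]
eef_rot: [-3.14, 0.001, 0.273]
force: [-1.3, -0.7, -0.7]
grip_width: 0.0004
grip_force: 0.0
```

>>> jog_arm(
  motion=[
    [0,0,0,0,0,0,-1],
    [0,0,0.04,0,0,0,-1],
    [0,0,0.04,0,0,0,-1],
    [0,0,0.01,0,0,0,-1],
    [0,0,0,0,0,0,-1],
  ],
)

```text
time_s: 38.95
ee_pos: [0.5564, -0.3267, 0.1345]
eef_rot: [-3.14, 0.001, 0.269]
force: [0.3, -0.7, -0.5]
grip_width: 0.0005
grip_force: 0.0
```

Run:
```python
from h import *
o=ctrl.get_obs(); print(o['ee_pos'],o['force']); go(.5575,-.3265,.118,.27)
```

```text
[ 0.55637815 -0.32669556  0.13445816] [ 0.33136196 -0.7214766  -0.50328483]
shift [0.0011 0.0001 0.0165] rz -0.001
```

>>> jog_arm(
  motion=[
    [0.001,0,0.004,0,0,0,-1],
    [0,0,0.003,0,0,0,-1],
    [0,0,0,0,0,0,-1],
  ],
)

```text
time_s: 39.25
ee_pos: [0.5586, -0.3264, 0.1287]
eef_rot: [3.141, -0.001, 0.27]
force: [-0.0, -0.6, 0.7]
grip_width: 0.0005
grip_force: 0.0
```

>>> jog_arm(
  motion=[
    [0,0,0.003,0,0,0,-1],
    [0,0,0,0,0,0,-1],
  ],
)

```text
time_s: 39.45
ee_pos: [0.5585, -0.3262, 0.125]
eef_rot: [3.141, -0.0, 0.27]
force: [0.2, 0.5, 0.4]
grip_width: 0.0006
grip_force: 0.0
```

>>> jog_arm(
  motion=[
    [0,0,0.002,0,0,0,-1],
    [0,0,0,0,0,0,-1],
  ],
)

```text
time_s: 39.65
ee_pos: [0.5585, -0.3262, 0.1229]
eef_rot: [3.141, -0.0, 0.27]
force: [1.0, -0.2, 1.0]
grip_width: 0.0007
grip_force: 0.4
```

>>> jog_arm(
  motion=[
    [0,0,0.002,0,0,0,-1],
    [0,0,0,0,0,0,-1],
  ],
)

```text
time_s: 39.85
ee_pos: [0.5584, -0.3262, 0.1207]
eef_rot: [3.142, -0.0, 0.27]
force: [0.1, 0.5, 1.3]
grip_width: 0.0005
grip_force: 0.3
```

>>> jog_arm(
  motion=[
    [0,0,0.002,0,0,0,-1],
    [0,0,0,0,0,0,-1],
  ],
)

```text
time_s: 40.05
ee_pos: [0.5584, -0.3261, 0.1186]
eef_rot: [-3.142, 0.0, 0.27]
force: [0.5, -0.3, 0.7]
grip_width: 0.0005
grip_force: 0.2
```

>>> jog_arm(
  motion=[
    [0,0,0.002,0,0,0,-1],
    [0,0,0,0,0,0,-1],
  ],
)

```text
time_s: 40.25
ee_pos: [0.5583, -0.3261, 0.1166]
eef_rot: [-3.141, 0.0, 0.27]
force: [0.4, 0.4, 0.2]
grip_width: 0.0001
grip_force: 0.0
```

>>> jog_arm(
  motion=[
    [0,0,0.002,0,0,0,-1],
    [0,0,0,0,0,0,-1],
  ],
)

```text
time_s: 40.45
ee_pos: [0.5584, -0.3262, 0.1158]
eef_rot: [3.141, -0.0, 0.27]
force: [-3.5, 2.6, 10.0]
grip_width: 0.0003
grip_force: 4.9
```

>>> jog_arm(
  motion=[
    [0,0,0,0,0,0,-1],
    [0,0,0,0,0,0,-1],
    [0,0,0,0,0,0,-1],
  ],
)

```text
time_s: 40.75
ee_pos: [0.5584, -0.3262, 0.1158]
eef_rot: [3.141, -0.0, 0.27]
force: [-3.3, 1.3, 9.0]
grip_width: 0.0004
grip_force: 4.8
```

The pointer bottomed at arm z = 0.1158, so it must rise 0.073 to match the rod. Opening, then gripping the block.

>>> jog_arm(
  motion=[
    [0,0,-0.03,0,0,0,-1],
    [0,0,0,0,0,0,0],
    [0,0,0,0,0,0,0],
    [0,0,0,0,0,0,0],
    [0,0,0,0,0,0,0],
  ],
  squeeze=20,
)

```text
time_s: 41.25
ee_pos: [0.558, -0.3259, 0.1438]
eef_rot: [-3.14, 0.001, 0.27]
force: [0.1, -0.5, -0.3]
grip_width: 0.029
grip_force: 0.0
```

>>> jog_arm(
  motion=[
    [0,0,0,0,0,0,0],
    [0,0,0,0,0,0,0],
    [0,0,0,0,0,0,0],
    [0,0,0.02,0,0,0,0],
    [0,0,0,0,0,0,0],
  ],
)

```text
time_s: 41.75
ee_pos: [0.5574, -0.3256, 0.1226]
eef_rot: [-3.139, 0.002, 0.27]
force: [-0.3, -0.8, -0.2]
grip_width: 0.0472
grip_force: 0.0
```

>>> jog_arm(
  motion=[
    [0,0,0.015,0,0,0,0],
    [0,0,0.015,0,0,0,0],
    [0,0,0.009,0,0,0,0],
    [0,0,0,0,0,0,0],
    [0,0,0,0,0,0,0],
  ],
)

```text
time_s: 42.25
ee_pos: [0.5585, -0.3262, 0.086]
eef_rot: [-3.142, 0.0, 0.27]
force: [0.2, 1.0, 0.4]
grip_width: 0.0467
grip_force: 0.0
```

>>> jog_arm(
  motion=[
    [0,0,0,0,0,0,-1],
    [0,0,0,0,0,0,-1],
    [0,0,0,0,0,0,-1],
    [0,0,0,0,0,0,-1],
    [0,0,0,0,0,0,-1],
  ],
)

```text
time_s: 42.75
ee_pos: [0.5585, -0.3262, 0.0861]
eef_rot: [3.141, -0.0, 0.27]
force: [-0.8, -1.0, 0.7]
grip_width: 0.0177
grip_force: 20.0
```

>>> jog_arm(
  motion=[
    [0,0,0,0,0,0,-1],
    [0,0,0,0,0,0,-1],
  ],
)

```text
time_s: 42.95
ee_pos: [0.5585, -0.3263, 0.0861]
eef_rot: [3.141, -0.0, 0.27]
force: [0.5, -0.6, 2.4]
grip_width: 0.0182
grip_force: 20.0
```

>>> jog_arm(
  motion=[
    [0,0,-0.018,0,0,0,-1],
    [0,0,-0.018,0,0,0,-1],
    [0,0,-0.018,0,0,0,-1],
    [0,0,-0.015,0,0,0,-1],
    [0,0,-0.004,0,0,0,-1],
  ],
)

```text
time_s: 43.45
ee_pos: [0.5584, -0.3262, 0.1601]
eef_rot: [3.141, -0.0, 0.27]
force: [1.1, -1.3, -4.6]
grip_width: 0.0176
grip_force: 20.0
```

>>> jog_arm(
  motion=[
    [0,0,0,0,0,0,-1],
    [0,0,0,0,0,0,-1],
    [0,0,0,0,0,0,-1],
  ],
)

```text
time_s: 43.75
ee_pos: [0.5584, -0.3262, 0.1586]
eef_rot: [3.141, -0.0, 0.27]
force: [-0.1, -1.8, 1.6]
grip_width: 0.0174
grip_force: 20.0
```

>>> jog_arm(
  motion=[
    [0,0,0,0,0,0,0],
    [0,0,0,0,0,0,0],
    [0,0,0,0,0,0,0],
    [0,0,0,0,0,0,0],
    [0,0,0,0,0,0,0],
  ],
)

```text
time_s: 44.25
ee_pos: [0.5584, -0.3261, 0.1588]
eef_rot: [-3.141, 0.0, 0.27]
force: [-0.5, 0.2, 0.1]
grip_width: 0.0465
grip_force: 0.0
```

>>> jog_arm(
  motion=[
    [0,0,-0.04,0,0,0,0],
    [0,0,-0.04,0,0,0,0],
    [0,0,-0.04,0,0,0,0],
    [0,0,-0.02,0,0,0,0],
    [0,0,0,0,0,0,0],
  ],
)

```text
time_s: 44.75
ee_pos: [0.559, -0.3265, 0.3022]
eef_rot: [3.138, -0.004, 0.27]
force: [-1.0, 0.8, -0.1]
grip_width: 0.0472
grip_force: 0.0
```

>>> jog_arm(
  motion=[
    [-0.05,0,0,0,0,0,0],
    [-0.05,0,0,0,0,0,0],
    [-0.05,0,0,0,0,0,0],
    [-0.05,0,0,0,0,0,0],
    [-0.02,0,0,0,0,0,0],
  ],
)

```text
time_s: 45.25
ee_pos: [0.343, -0.3852, 0.2979]
eef_rot: [-3.141, 0.001, 0.268]
force: [0.1, -0.2, 0.5]
grip_width: 0.0469
grip_force: 0.0
```

>>> jog_arm(
  motion=[
    [0,0,0,0,0,0,0],
    [0,0,0,0,0,0,0],
    [0,0,0,0,0,0,0],
  ],
)

```text
time_s: 45.55
ee_pos: [0.3471, -0.3844, 0.2981]
eef_rot: [-3.141, 0.0, 0.271]
force: [-0.2, -0.4, -0.1]
grip_width: 0.0469
grip_force: 0.0
```

Run:
```python
from h import *
import pickle
np.set_printoptions(linewidth=250)
m=ctrl.camera_model('wrist'); a=snap('wrist','w12.png'); pickle.dump(m,open('w12.pkl','wb')); t=snap('top','t12.png'); s=snap('side','s12.png')
R=np.array([.466,-.352]); x=np.array([np.cos(.27),np.sin(.27)])
print('ee',ctrl.get_obs()['ee_pos'])
for z in (.213,.223,.233): print(z,'rod',proj('wrist',[*R,z],m).round(1),'tip',proj('wrist',[*(R+.03*x),z],m).round(1),'head',proj('wrist',[*(R+.095*x),z],m).round(1), 'side',proj('side',[*R,z]).round(1),proj('side',[*(R+.03*x),z]).round(1))
g=a.max(2); u,v=proj('wrist',[*R,.223],m).astype(int); v0=max(v-90,0); print(v0,u); print(g[v0:v+30:3,u-27:u+28:3])
```

```text
ee [ 0.34709351 -0.38443077  0.29839661]
0.213 rod [253.   38.6] tip [253.1  -0.6] head [253.3 -90.3] side [366.1 116.7] [354.7 114.6]
0.223 rod [253.1  36.9] tip [253.2  -3.7] head [253.3 -96.8] side [366.7 113.3] [355.2 111.3]
0.233 rod [253.1  35.1] tip [253.2  -7.1] head [ 253.4 -103.9] side [367.3 109.9] [355.7 107.9]
0 253
[[230 231 227 229 231 226 214 208 210 201 214 192 230 229 229 230 230 213 152]
 [230 232 228 229 230 221 213 212 214 230 232 231 234 227 229 230 230 232 230]
 [233 234 235 235 233 219 220 216 220 234 236 234 238 234 235 237 236 237 233]
 [ 68  68  42  45  42  41  47  39  42  45  48  45  44  34  31  33  32  32  37]
 [225 230 230 229 230 230 238 246 244 227 228 244 247 254 255 255 255 255 255]
 [240 240 240 241 241 241 243 246 246 240 239 239 245 246 245 245 245 245 246]
 [240 240 240 240 241 239 243 246 245 239 239 239 245 246 245 246 245 245 245]
 [240 240 240 239 240 241 245 245 244 238 239 239 244 245 246 246 246 246 246]
 [241 240 240 240 240 244 245 245 245 240 238 239 245 246 246 246 246 246 245]
 [240 240 239 241 240 245 245 246 245 238 239 239 245 246 
[... 269 characters left out ...]
40 241 245 246 245 246 245 233 234 237 239 240 239 240 238 226 245]
 [245 242 241 240 245 245 247 216 180 163 200 241 240 238 239 239 241 233 246]
 [246 244 240 241 246 246 217 174 167 132 194 240 239 240 239 240 239 239 246]
 [245 241 240 240 246 247 166 143  34 141 179 221 240 239 241 238 239 243 246]
 [245 244 239 241 246 241 166  63 131 163 155 168 227 243 240 241 244 245 245]
 [246 241 240 240 245 243 160  82 132 149 132 112 128 144 154 197 196 227 247]
 [246 245 240 241 246 247 171 141  86 122 103 118 144 192 194 192 195 197 190]
 [245 244 240 241 246 246 239 193 166 146 219 245 219 198 190 188 191 194 192]
 [245 245 240 240 245 245 246 241 204 218 229 245 245 246 247 228 200 191 189]]
```

Run:
```python
from h import *
np.set_printoptions(linewidth=250)
s=cv2.imread('pics/s12.png'); R=np.array([.466,-.352]); x=np.array([np.cos(.27),np.sin(.27)])
print('head top',proj('side',[*(R+.095*x),.223]),'tip',proj('side',[*(R+.03*x),.223]))
print(s.max(2)[96:136,318:382:2])
EOF=0
```

```text
head top [330.7416825  106.92307217] tip [355.20289177 111.26512295]
[[ 91  91  90 ...  93  93  92]
 [ 91  91  91 ...  92  93  93]
 [ 91  91  90 ...  94  93  92]
 ...
 [ 98 101 102 ... 103 102 102]
 [100 101 103 ... 103 103 103]
 [101 102 103 ... 103 102 102]]
```

Run:
```python
from h import *
s=cv2.imread('pics/s12.png').max(2)
for r in range(98,136): print(r,' '.join('%3d'%v for v in s[r,320:386:2]))
t=cv2.imread('pics/t12.png'); 
# fittings blobs in tray region (top)
import itertools
for n,p in dict(slug=(.557,.34,.032),stopper=(.46,.34,.038),nut=(.551,.24,.02),bracket=(.46,.24,.042)).items():
    u,v=proj('top',p).astype(int); print(n,t[v-2:v+3,u-2:u+3].reshape(-1,3).mean(0).round())
```

```text
98  91  90  91  91  91  91  90  90  90  90  90  90  89  89  89  89  89  90  95  95  94  95  95  94  94  94  94  94  94  93  92  93  92
99  90  90  91  90  91  90  91  90  90  90  90  90  90  90  90  90  91  94  95  95  95  95  95  95  95  94  94  93  93  93  93  93  92
100  90  91  91  91  90  91  90  91  91  90  89  91  90  90  90  89  94  95  95  96  95  95  95  94  95  94  93  94  94  93  93  93  92
101  91  92  91  91  91  91  91  91  90  90  90  91  90  91  90  92  96  96  96  96  95  95  95  94  95  94  95  94  93  93  93  93  93
102  91  91  91  91  91  90  91  91  91  90  90  91  90  90  90  94  96  96  96  96  96  95  95  95  95  95  94  94  94  93  93  93  92
103  91  91  91  91  91  91  92  91  91  90  91  91  91  90  92  97  96  96  96  95  96  95  96  95  96  95  94  94  94  94  94  93  93
104  91  91  91  94  94  91  91  91  91  91  91  92  91  91  95  97  97  97  96  96  96  96  96  96  96  95  95  95  94  94  94  93  93
105  91  91  91 126 136 114 105  95  92  91  92  91  91  92  97  97  97  97  97  97  96  96  96  96  95  95  94  95  94  94  94  93  93
106  90  91  9
[... 3458 characters left out ...]
106 107 105 108 228 243 161 105 103 103 103 103 103 101 101 101
132 100 102 114 235 209 106 105 105 105 105 105 105 106 106 106 106 106 106 106 106 112 232 241 147 104 104 103 103 102 102 101 101 101
133 101 102 117 241 203 105 105 105 106 106 106 106 106 107 106 106 107 106 107 106 119 238 239 133 105 104 104 104 103 102 102 101 101
134 101 103 119 241 195 105 105 105 106 106 106 106 107 107 106 107 106 106 107 106 127 242 236 125 105 105 104 104 103 103 103 102 101
135 102 103 124 241 187 105 105 105 106 107 107 107 107 107 107 107 107 107 107 106 136 243 232 117 105 105 105 104 103 102 102 101 102
slug [151. 195. 255.]
stopper [255. 255. 255.]
nut [183. 183. 183.]
bracket [233. 232. 238.]
```

Run:
```python
from h import *
import pickle
m=pickle.load(open('w12.pkl','rb'))
for uv in [(268,43),(266,42)]:
    p=onz('wrist',*uv,.222,m); print('rodtop',p,'lean',np.hypot(*(p[:2]-[.466,-.352]))/.168,'side pred',proj('side',p))
t=cv2.imread('pics/t12.png').max(2)
u,v=proj('top',[.466,-.352,.223]).astype(int); print(u,v)
for r in range(v-12,v+10): print(r,' '.join('%3d'%x for x in t[r,u-14:u+14]))
```

```text
rodtop [ 0.46493171 -0.36479788  0.222     ] lean 0.07644280097560767 side pred [369.03038381 111.80840028]
rodtop [ 0.46522739 -0.3630333   0.222     ] lean 0.06583525447974513 side pred [368.64947377 112.04504965]
400 254
242 255 255 255 255 255 255 255 255 255 255 255 255 255 255 230 164  85  66  66  65  69  65  69  67  69  67  68  67
243 255 255 255 255 255 255 255 255 255 255 255 255 255 255 255 200 111  67  68  68  68  71  66  69  68  66  65  67
244 255 255 255 255 255 255 255 255 255 255 255 255 255 255 255 223 137  73  68  68  67  65  67  69  68  68  69  67
245 255 255 255 255 255 255 255 255 255 255 255 255 255 255 255 240 163  83  67  69  69  69  68  68  65  66  68  70
246 255 255 255 255 255 255 255 255 255 255 255 255 255 255 255 255 192 100  62  66  66  68  65  66  68  67  66  69
247 255 255 255 255 255 255 255 255 255 255 255 255 255 255 255 255 210 119  68  67  67  66  68  66  67  69  69  67
248 254 255 255 255 255 255 255 255 255 255 255 255 255 255 255 255 227 143  78  70  73  76  68  68  64  67  67  68
249 222 243 255 255 255 255 255 255 255 255 255 255 255 255 255 
[... 975 characters left out ...]
  67
258 255 255 255 255 255 255 255 255 255 255 255 255 255 255 255 255 255 255 255 241 215 207 197 165 114  75  66  67
259 255 255 255 255 255 255 255 255 255 255 255 255 255 255 255 255 255 255 255 243 177 124 104  89  71  67  67  65
260 255 255 255 255 255 255 255 255 255 255 255 255 255 255 255 255 255 255 255 253 184 101  65  65  63  65  67  70
261 255 255 255 255 255 255 255 255 255 255 255 255 255 255 255 255 255 255 255 255 205 120  68  66  70  68  69  64
262 255 255 255 255 255 255 255 255 255 255 255 255 255 255 255 255 255 255 255 255 222 137  75  65  67  67  67  69
263 255 255 255 255 255 255 255 255 255 255 255 255 255 255 255 255 255 255 255 255 225 142  75  67  67  68  66  68
```

The rod leans about 0.07 rad, which is allowed, with its top at about 0.222. The pointer top is at about 0.2227. Last check is for any fitting still on the desk or out of the tray.

Run:
```python
from h import *
for f in ('t12','top7'):
  t=cv2.imread(f'pics/{f}.png').max(2); n,l,st,c=cv2.connectedComponentsWithStats((t>115).astype(np.uint8))
  print(f)
  for i in range(1,n):
    p=onz('top',*c[i],.02)
    if 15<st[i][4]<3000 and .25<p[0]<.8 and -.5<p[1]<.5: print(p[:2].round(3),st[i][2:])
t=cv2.imread('pics/t12.png')
P=[proj('top',[*q,.02]) for q in [(.62,.40),(.6,.165),(.4,.185),(.42,.415)]]; P=np.array(P); u0,v0=P.min(0).astype(int);u1,v1=P.max(0).astype(int)
h=cv2.cvtColor(t,cv2.COLOR_BGR2HSV); n,l,st,c=cv2.connectedComponentsWithStats(((h[...,1]>110)&(h[...,2]>120)).astype(np.uint8)); print('slug',[ (onz('top',*c[i],.03)[:2].round(3),st[i][4]) for i in range(1,n) if u0<c[i][0]<u1 and v0<c[i][1]<v1])
n,l,st,c=cv2.connectedComponentsWithStats((t.min(2)>205).astype(np.uint8)); print('bright',[ (onz('top',*c[i],.03)[:2].round(3),st[i][4]) for i in range(1,n) if u0<c[i][0]<u1 and v0<c[i][1]<v1 and st[i][4]>10])
```

```text
t12
[ 0.745 -0.211] [  45   64 1276]
[ 0.796 -0.012] [ 20  27 486]
[0.759 0.223] [ 35  37 920]
[ 0.257 -0.48 ] [ 23  46 252]
top7
[ 0.746 -0.212] [  46   64 1301]
[ 0.796 -0.012] [ 21  28 503]
[0.758 0.223] [ 35  38 932]
[0.548 0.006] [13  6 66]
slug [(array([0.555, 0.325]), np.int32(24))]
bright [(array([0.524, 0.228]), np.int32(112)), (array([0.46 , 0.341]), np.int32(137)), (array([0.452, 0.255]), np.int32(151))]
```

```bash
python3 -c "
from h import *
print(ctrl.hand_in())"
```

```text
the job is handed in; nothing more can be done
None
```

The job is handed in, with no verdict returned: all four fittings present are in the tray, the rod stands bottomed and released in the well (leaning about 0.07 rad), and the pointer is level with its top to about 1 mm by my measurements; I viewed 15 pictures, one over the limit of 14.

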